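# Change the vial on the stirrer

### The arm

A 6-joint arm with a two-finger parallel gripper is mounted at the origin on a cart in front of the work surface, level with it; the furniture and walls round the work are solid. World frame = base frame: x ahead of the robot, y to its left, z up, the work surface at z = 0. Lengths are in m, angles in rad, forces in N, time in s.
With the tool pointing down it reaches from about 0.3 to 0.875 m from the base axis. Payload 6.4 kg.
Tool frame: the origin (TCP) lies between the finger pads; the fingertips stand 14 mm ahead of it and the grasp point (between the pads) lies 5 mm behind it; z points along the fingers, y is the line along which they close (so a half turn about z gives the same grasp; the last joint's range is limited). The gripper opens to 85 mm and grips with 20 to 120 N. Pads are 22 mm wide; open, the fingers measure 114 mm over their backs; the gripper's body (76 mm by 85 mm) begins 54 mm behind the grasp point. The pads swing forward as they close: fully open they stand 13 mm farther back than shut.
Start: joints at [0.983, 0.181, 1.607, -0, 1.354, -0.206], TCP at [0.214, 0.534, 0.213] pointing down, gripper open.
Joint ranges: [-2.99, 2.99], [-0.89, 2.07], [0.3, 2.58], [-1.14, 4.28], [0, 2.63], [-3.12, 3.12]. Speed limits (rad/s): [2.57, 2.57, 3.01, 3.14, 3.14, 3.14].

### API

Orientations are given as a rotation vector (axis times angle).
In Python, from plant import env, get_image, calibration gives the robot as it stands.
- The arm moves only by the tool servo_tool, never from a script. Its argument "targets" is a list of rows, each a list of 7 numbers: the turn, a rotation vector about the tool's x, y, z in degrees, then the shift along the tool's x, y, z in m, then the opening, from 0 (shut) to 1 (fully open). A call has exactly 5 rows; each row is the pose to reach, as a shift and turn from the pose commanded when the call began, along the tool's axes at that moment; what a row does not reach only later rows make up. A row lasts 1/10 s, in which the tool goes at most 50 mm and 8.59 degrees, less where a joint would pass 70% of its speed; a pose out of reach is approached as far as the arm can. A call with a gripper value outside its range is refused whole. The fingers move at their own pace and stop on an object; "newtons" is the grip in N (left out, the last holds). Time passes only in rows, so rows that repeat a pose let the fingers close, or fill a call up. It gives the time, the measured TCP pose, the force, the opening and the grip force at its end, in the units of the state.
- env.get_obs(): the state, without advancing time (a new reading comes with each control period).
- get_image(name): name is "scene" or "top" or "wrist"; returns (picture, depth): 480x640x3 uint8, blue, green, red; 480x640 float32, m along the optical axis (not along the pixel's ray), 0 where there is no reading.
- calibration(name): a dict with "K" (3x3 intrinsics, pixels), "k1" (the pictures are not rectified: a ray, as slopes to the right and down, at radius r is drawn at 1 + k1 r^2 times it, then the intrinsics apply), "rvec" (rotation vector, rad) and "tvec" (3), from world to camera coordinates, as OpenCV has them. Camera axes: x right, y down, z forward; pixel columns grow to the right and rows downward; lengths in m; the calibration is good to about 2 mm. A picture is of the moment at which its call begins: read the wrist's pose just before it. calibration takes no time and is no camera call; for the wrist camera it gives the pose at the moment of the call.
- env.close_job(): hands the job in; it is judged then, once.
The state is a dict: "time": time; "joint_pos": joint angles; "dq": joint speeds; "joint_torque": joint torques, N m; "eef_pos": TCP position; "tool_rot": TCP orientation; "ft_force": force on the tool from outside, world axes, zero at the start; "torque": the same for the moment, N m; "grip_width": opening from 0.0 (shut) to 1.0 (fully open); "grip_force": force on a finger pad.
Only numpy, scipy, OpenCV 4.12 (cv2) and the standard library are available. Lean on these libraries where they do the work, as an engineer would, in place of code of your own. Each camera call takes 0.05 s, during which the arm holds its last target. There are 200 camera calls.

### The job

Change the sample on the stirrer. First stand the bottle and the beaker that block the vial in the tray, and also the old vial from the stirrer, on the mat; only when all three are there, take the vial out of the tray and stand it on the middle of the stirrer's round plate. After that put the bottle and the beaker back on the same seats of the tray where each stood, leave the old vial on the mat, keep everything upright and do not disturb the timer, the cutter knife or the spot plate.

Things in the scene. Friction and masses are not known exactly. Their poses are not given: they have to be found in the camera images.
- tray: Fixed grey tray, 200 (x) x 130 mm, floor 8 mm above the table, rim 6 mm above its floor. Origin: on the table under its middle; z up. Along x: round black seats (57 mm) at x = -46 and +46 mm, and the middle place at x = 0 between two upright cheeks: 32 mm long (x), 6 thick, inner faces 43 mm apart, tops 62 mm above the table. Grip the vial there along x only.
- stirrer_plate (a point): Centre of the top of the round steel plate (100 mm across) of the white magnetic stirrer, 55 mm above the table. The housing, 155 x 130 mm, is fixed and lower than the plate; its panel and knob face the robot (within 0.3 rad), 95 mm from the plate's centre; its back is 60 mm from it.
- mat: Thin dark rubber mat, 140 x 250 x 2 mm, fixed flat on the table: the side area. Origin: middle of its underside; y runs along the long side, x along the short side.
- bottle: Amber dropper bottle, 101 mm tall, standing on one of the tray's two seats (either one). Round body 36 mm across up to 58 mm height, then a cap 24 mm across from 65 to 76 mm and a rubber bulb 14 mm across up to 101 mm. Origin: centre of its underside; z up. About 0.08 kg.
- beaker: Clear beaker, open at the top, 52 mm across at the rim, 67 mm tall, standing on the tray's other seat. Can be gripped across its outside. Origin: centre of its underside; z up. About 0.05 kg.
- new_vial: Screw-cap sample vial that stands in the tray between the cheeks at the start (the one to be put on the stirrer): clear glass, 27 mm across, 58 mm tall, body up to 47 mm height, then a black cap 24 mm across. Origin: centre of its underside; z up. About 0.04 kg.
- old_vial: Screw-cap sample vial of the same kind and size (27 mm across, 58 mm tall), standing on the stirrer's plate at the start, near its middle. Origin: centre of its underside; z up. About 0.04 kg.
- timer: Loose bystander: square white kitchen-type timer, 62 x 62 x 21 mm, lying on the table. Origin: middle of its underside. Not to be moved.
- cutter: Loose bystander: yellow cutter knife, 160 x 19 x 14 mm, lying on the table. Origin: middle of its underside. Not to be moved.
- spot_plate: Loose bystander: white spot plate with round wells, 92 x 119 x 11 mm, lying on the table. Origin: middle of its underside. Not to be moved.

How it is judged:
On the way, in this order (a step that is already met when the one before it is completed fails the run):
1. the bottle, the beaker and the old vial stand on the mat while the new vial is still in its place in the tray (x of bottle in the frame of mat between -0.07 and 0.07 m and y of bottle in the frame of mat between -0.125 and 0.125 m and height (world z) of each of bottle, beaker, old_vial below 0.008 m and angle between each of bottle, beaker, old_vial's own z axis and vertical below 0.1 rad and linear speed of each of bottle, beaker, old_vial below 0.03 m/s and x of beaker in the frame of mat between -0.07 and 0.07 m and y of beaker in the frame of mat between -0.125 and 0.125 m and x of old_vial in the frame of mat between -0.07 and 0.07 m and y of old_vial in the frame of mat between -0.125 and 0.125 m and distance of new_vial from where it was at the start of the episode below 0.02 m), for 0.2 s.
2. the new vial stands on the middle of the stirrer's plate, with the bottle, the beaker and the old vial still on the mat (x of bottle in the frame of mat between -0.07 and 0.07 m and y of bottle in the frame of mat between -0.125 and 0.125 m and height (world z) of each of bottle, beaker, old_vial below 0.008 m and angle between each of bottle, beaker, old_vial, new_vial's own z axis and vertical below 0.1 rad and linear speed of each of bottle, beaker, old_vial, new_vial below 0.03 m/s and x of beaker in the frame of mat between -0.07 and 0.07 m and y of beaker in the frame of mat between -0.125 and 0.125 m and x of old_vial in the frame of mat between -0.07 and 0.07 m and y of old_vial in the frame of mat between -0.125 and 0.125 m and horizontal distance between new_vial and stirrer_plate below 0.015 m and z of new_vial in the frame of stirrer_plate between -0.006 and 0.006 m), for 0.2 s.
At the end, for the whole second after the job is handed in: The new vial stands upright on the stirrer's plate within 15 mm of its centre; the old vial stands upright on the mat (its centre over the mat); the bottle and the beaker stand upright in the tray, each within 15 mm of where it stood at the start; all at rest (horizontal distance between new_vial and stirrer_plate below 0.015 m and z of new_vial in the frame of stirrer_plate between -0.006 and 0.006 m and angle between each of new_vial, old_vial, bottle, beaker's own z axis and vertical below 0.1 rad and linear speed of each of new_vial, old_vial, bottle, beaker below 0.03 m/s and x of old_vial in the frame of mat between -0.07 and 0.07 m and y of old_vial in the frame of mat between -0.125 and 0.125 m and height (world z) of old_vial below 0.008 m and distance of each of bottle, beaker from where it was at the start of the episode below 0.015 m); the robot touches nothing.
It fails at once if the bottle, the beaker or a vial is tipped over (more than about 45 degrees) (angle between any of bottle, beaker, new_vial, old_vial's own z axis and vertical above 0.8 rad).
It fails at once if the timer, the cutter or the spot plate is pushed more than 20 mm (distance of any of timer, cutter, spot_plate from where it was at the start of the episode above 0.02 m).
It also fails if it takes over 128 s, if anything falls off the work surface, if the arm or the gripper's body presses on something with over 40 N, if the wrist force passes 120 N, or if a joint passes its speed limit or range.

## Working session

There is one attempt and no reset: what is moved stays moved. The work goes in short steps, Python scripts to look and compute and a tool call to move; the robot and the scene stay as the last step left them, time stands still between calls to the robot, and variables do not carry over. Pictures are saved under pics/ and viewed, at most 14 in all, crops included, and the job is handed in when it is done.

Besides the shell and the picture viewer there is one more tool, called after ">>>" as name(argument=value, ...) on one line, values as JSON. servo_tool: Moves the arm, as the interface text tells. Its arguments: {"type":"object","properties":{"targets":{"type":"array"},"newtons":{"type":"number"}},"required":["targets"]}

```bash
mkdir -p pics; ls; cat > h.py <<'E'
import numpy as np, cv2
from plant import env, get_image, calibration
from scipy.spatial.transform import Rotation as R
def ray(c,uv):
    K=np.array(c["K"],float); k1=c["k1"]
    uv=np.atleast_2d(uv).astype(float)
    d=(uv-[K[0,2],K[1,2]])/[K[0,0],K[1,1]]
    p=d.copy()
    for _ in range(20): p=d/(1+k1*(p**2).sum(1,keepdims=True))
    Rm=R.from_rotvec(np.ravel(c["rvec"])).as_matrix()
    o=-Rm.T@np.ravel(c["tvec"])
    return o,np.c_[p,np.ones(len(p))]@Rm
def onplane(c,uv,z):
    o,d=ray(c,uv); return o+d*((z-o[2])/d[:,2])[:,None]
def cloud(c,depth):
    v,u=np.mgrid[0:480,0:640]
    o,d=ray(c,np.c_[u.ravel(),v.ravel()])
    return (o+d*depth.ravel()[:,None]).reshape(480,640,3)
E
python3 - <<'E'
from h import *
for n in ["scene","top"]:
    c=calibration(n); im,d=get_image(n); cv2.imwrite(f"pics/{n}0.png",im); np.savez(f"{n}0.npz",im=im,d=d,**c)
    print(n,c["K"],c["k1"],ray(c,[320,240]))
o=env.get_obs(); print({k:np.round(o[k],3) for k in o})
E
```

```text
pics
scene [[507.9927565   0.        316.8550039]
 [  0.        507.9927565 242.4950428]
 [  0.          0.          1.       ]] -0.050193857296776265 (array([ 0.06115966, -0.77497424,  0.71257398]), array([[ 0.43950833,  0.73388115, -0.51798971]]))
top [[435.02719093   0.         311.17330442]
 [  0.         435.02719093 236.84794443]
 [  0.           0.           1.        ]] -0.10358093391658584 (array([0.46167531, 0.10800119, 1.08769957]), array([[ 0.12255441, -0.02339333, -0.99241997]]))
{'time': np.float64(0.1), 'joint_pos': array([ 0.983,  0.181,  1.608,  0.   ,  1.354, -0.206]), 'dq': array([ 0.001, -0.001, -0.003,  0.   ,  0.001,  0.   ]), 'joint_torque': array([ 1.0000e-03, -4.4588e+01, -3.5224e+01, -0.0000e+00,  4.0000e-03,
       -0.0000e+00]), 'eef_pos': array([0.214, 0.533, 0.212]), 'tool_rot': array([-5.960e-01, -3.084e+00,  2.000e-03]), 'ft_force': array([ 0.484, -0.903,  0.011]), 'torque': array([ 0.009, -0.005,  0.028]), 'grip_force': np.float64(0.0), 'grip_width': np.float64(1.001)}
```

View pics/top0.png

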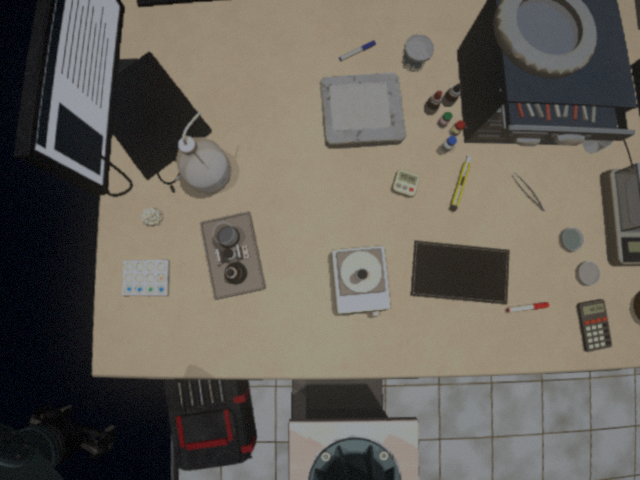

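View pics/scene0.png

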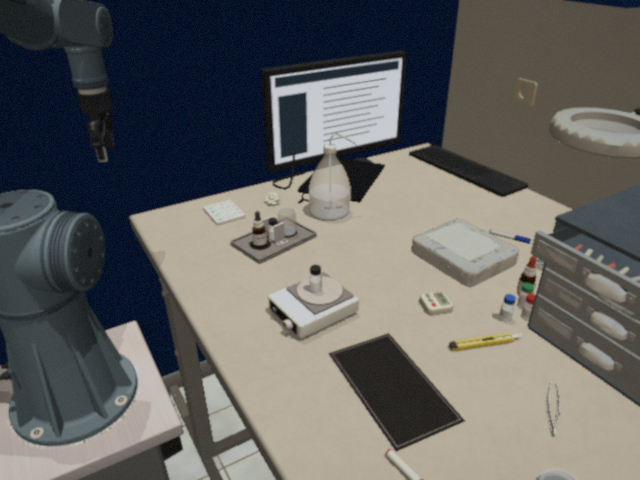

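The top view shows the tray at about (233,255), with the beaker near (228,235) and the bottle near (235,272). The stirrer plate with the old vial is at (362,275) and the mat at (460,272). The timer is at (405,183), the cutter at (460,183) and the spot plate at (146,278). The scene view agrees with this.

```bash
python3 - <<'E'
from h import *
f=np.load("top0.npz"); im=f["im"]; d=f["d"]; c={k:f[k] for k in("K","k1","rvec","tvec")}
P=cloud(c,d); Z=P[...,2]
print("table z", np.median(Z[330:350,150:300]), Z[330:350,150:300].std())
hsv=cv2.cvtColor(im,cv2.COLOR_BGR2HSV)
def cnt(mask,box):
    m=np.zeros((480,640),np.uint8); x0,y0,x1,y1=box; m[y0:y1,x0:x1]=mask[y0:y1,x0:x1]
    m=cv2.morphologyEx(m,cv2.MORPH_CLOSE,np.ones((3,3)))
    cs,_=cv2.findContours(m,cv2.RETR_EXTERNAL,cv2.CHAIN_APPROX_NONE); return max(cs,key=cv2.contourArea)[:,0]
def rect(name,mask,box,z):
    p=onplane(c,cnt(mask.astype(np.uint8)*255,box),z)[:,:2]
    r=cv2.minAreaRect((p*1000).astype(np.float32)); print(name,np.round(r[0],1),np.round(r[1],1),round(r[2],1))
V=hsv[...,2];S=hsv[...,1]
print("V mat",V[270,440],"mat edge; tray",hsv[250,215],"table",hsv[320,240],"stirrer",hsv[300,350],"plate",hsv[260,362])
rect("mat",V<90,(400,230,520,312),.002)
rect("tray",(S<60),(190,200,275,305),.014)
rect("stirrer",(S<45)&(V>100),(320,235,400,322),.045)
rect("timer",(S<60),(388,165,422,200),.02)
rect("cutter",(S>150),(440,150,478,215),.01)
rect("spot",(S<45),(115,250,178,305),.01)
for n,box in(("stir",(320,235,400,322)),("tray",(190,200,275,305))):
    x0,y0,x1,y1=box; q=P[y0:y1,x0:x1].reshape(-1,3)
    for lo,hi in((.04,.05),(.05,.06),(.055,.064),(.065,.08),(.085,.12)):
        s=q[(q[:,2]>lo)&(q[:,2]<hi)]; 
        if len(s): print(n,lo,hi,len(s),np.round(s.mean(0),3),np.round(s.min(0),3),np.round(s.max(0),3))
cr=np.hstack([cv2.resize(im[200:310,190:280],None,fx=4.4,fy=5,interpolation=3)[:, :400],cv2.resize(im[235:325,320:400],None,fx=5,fy=6,interpolation=3)[:550]][0:1]+[cv2.resize(im[235:325,320:400],(400,550),interpolation=3)])
cv2.imwrite("pics/crop.png",cr)
E
```

```text
table z -0.00045649803700698044 0.0657996364347431
V mat 40 mat edge; tray [ 17  33 123] table [ 19  57 153] stirrer [113  13 163] plate [ 35  10 159]
mat [ 512.9 -272.5] [248.1 138.5] 84.0
tray [567. 304.] [262.1 214.1] 0.4
stirrer [493.2 -13.1] [171.3 138.4] 0.9
timer [ 741.5 -132.8] [85.2 91.6] 88.3
cutter [ 739.  -280.1] [ 15.7 110.3] 70.4
spot [501.3 521.9] [ 92.6 122. ] 0.1
stir 0.04 0.05 1684 [ 0.48  -0.014  0.044] [ 0.408 -0.081  0.04 ] [0.578 0.055 0.05 ]
stir 0.05 0.06 1424 [ 0.515 -0.012  0.054] [ 0.458 -0.068  0.05 ] [0.568 0.043 0.06 ]
stir 0.055 0.064 443 [ 0.514 -0.01   0.056] [ 0.463 -0.058  0.055] [0.562 0.041 0.064]
stir 0.065 0.08 9 [ 0.5   -0.001  0.071] [ 0.493 -0.012  0.066] [0.509 0.003 0.079]
stir 0.085 0.12 113 [ 0.506 -0.008  0.108] [ 0.494 -0.021  0.086] [0.52  0.003 0.116]
tray 0.04 0.05 88 [0.571 0.304 0.045] [0.494 0.274 0.04 ] [0.629 0.338 0.05 ]
tray 0.05 0.06 103 [0.561 0.302 0.056] [0.496 0.273 0.05 ] [0.629 0.337 0.06 ]
tray 0.055 0.064 178 [0.552 0.3   0.061] [0.496 0.274 0.055] [0.629 0.337 0.064]
tray 0.065 0.08 184 [0.581 0.308 0.071] [0.498 0.276 0.065] [0.631 0.34  0.079]
tray 0.085 0.12 59 [0.511 0.291 0.098] [0.502 0.283 0.085] [0.523 0.299 0.112]
```

View pics/crop.png

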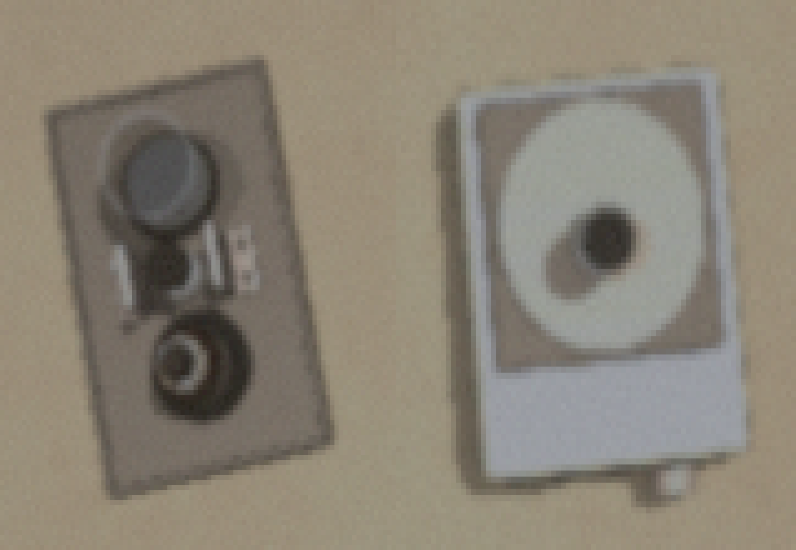

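```bash
cat >> h.py <<'E'
def delta(x,y,z,yaw_y,frm=None):
    """tool-frame shift and turn (rotvec, deg) to TCP x,y,z pointing down, tool y axis at yaw_y deg in world"""
    o=env.get_obs(); p=np.array(o["eef_pos"]); Rc=R.from_rotvec(o["tool_rot"])
    a=np.radians(yaw_y); ty=np.array([np.cos(a),np.sin(a),0]); tz=np.array([0,0,-1.]); tx=np.cross(ty,tz)
    Rt=R.from_matrix(np.c_[tx,ty,tz])
    print("at",p.round(4),"yaw_y",np.degrees(np.arctan2(*Rc.as_matrix()[1::-1,1])).round(2),"turn",np.degrees((Rc.inv()*Rt).as_rotvec()).round(2),"shift",Rc.inv().apply(np.array([x,y,z])-p).round(4))
E
python3 - <<'E'
from h import *
f=np.load("top0.npz"); c={k:f[k] for k in("K","k1","rvec","tvec")}
t=np.array([[48/4.4,108/5],[262/4.4,58/5],[332/4.4,440/5],[112/4.4,495/5]])+[189.5,199.5]
p=onplane(c,t,.014)[:,:2]; print(p.round(4),p.mean(0))
for i in range(4):
    v=p[(i+1)%4]-p[i]; print(np.linalg.norm(v).round(4),np.degrees(np.arctan2(v[1],v[0])).round(2))
e=np.array([[600/5+200,0]])
s=np.array([[601,225]])/[5,550/90]+[319.5,234.5]; print("plate",onplane(c,s,.055)); 
v=np.array([[608,238]])/[5,550/90]+[319.5,234.5]; print("old cap",onplane(c,v,.113))
b=np.array([[180/4.4,362/5],[170/4.4,180/5],[168/4.4,266/5]])+[189.5,199.5]; 
for q,z in zip(b,(.109,.075,.066)): print(onplane(c,q,z))
q=p.mean(0); delta(q[0],q[1],.30,100.7)
cw=calibration("wrist"); o,d=ray(cw,[320,240]); print("wrist cam",o,d,cw["K"][0])
E
```

```text
[[0.6429 0.3833]
 [0.6679 0.2606]
 [0.477  0.2186]
 [0.4499 0.3418]] [0.55943137 0.30105446]
0.1252 -78.48
0.1955 -167.58
0.1261 102.41
0.1974 12.14
plate [[ 0.51280741 -0.20281806  0.055     ]]
old cap [[ 0.50510641 -0.18841225  0.113     ]]
[[0.51059641 0.28717037 0.109     ]]
[[0.59795502 0.30047556 0.075     ]]
[[0.55811642 0.3023971  0.066     ]]
at [0.2139 0.5332 0.2121] yaw_y 68.13 turn [ -0.08  -0.04 -32.57] shift [-0.4071 -0.0868 -0.0879]
wrist cam [0.13589099 0.5653019  0.37330586] [[ 0.29084768 -0.11633415 -0.94970717]] [401.46269179   0.         318.93457233]
```

>>> servo_tool(targets=[[0,0,-8,-0.045,-0.009,-0.02,1],[0,0,-16,-0.09,-0.018,-0.04,1],[0,0,-24,-0.135,-0.027,-0.06,1],[0,0,-32,-0.18,-0.036,-0.08,1],[0,0,-33.9,-0.225,-0.045,-0.088,1]])

```text
time: 0.6
eef_pos: [0.4079, 0.4074, 0.3029]
tool_rot: [-0.337, 3.121, 0.002]
ft_force: [1.2, 1.1, 0.8]
grip_width: 1.001
grip_force: 0.0
```

```bash
python3 -c "
from h import *
delta(.51,.29,.30,102.1)"
```

```text
at [0.4079 0.4074 0.3029] yaw_y 102.31 turn [0.06 0.14 0.21] shift [-0.0747 -0.1364  0.003 ]
```

>>> servo_tool(targets=[[0,0,0,-0.02,-0.036,0,1],[0,0,0,-0.04,-0.073,0,1],[0,0,0,-0.06,-0.11,0,1],[0,0,0,-0.075,-0.136,0,1],[0,0,0,-0.075,-0.136,0,1]])

```text
time: 1.1
eef_pos: [0.5101, 0.2874, 0.3001]
tool_rot: [0.322, -3.124, 0.002]
ft_force: [-0.1, 0.4, 0.8]
grip_width: 1.0
grip_force: 0.0
```

```bash
python3 - <<'E'
from h import *
c=calibration("wrist"); im,d=get_image("wrist"); cv2.imwrite("pics/w1.png",im); np.savez("w1.npz",im=im,d=d,**c)
delta(.514,.291,.16,102.1)
for i in(0,3):o=env.get_obs();print(o["eef_pos"],o["dq"].round(3))
E
```

```text
at [0.5087 0.2891 0.3001] yaw_y 101.83 turn [-0.   -0.08 -0.27] shift [-0.0058  0.0008  0.1401]
[0.50872249 0.28906721 0.30012232] [ 0.048 -0.012  0.009  0.015  0.006  0.014]
[0.50872249 0.28906721 0.30012232] [ 0.048 -0.012  0.009  0.015  0.006  0.014]
```

View pics/w1.png

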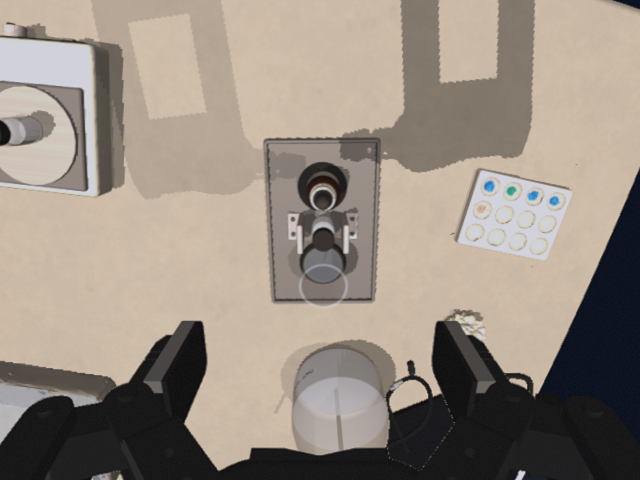

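The wrist view shows the tray corners at about (265,139), (380,139), (375,301) and (272,299). The bottle bulb is at (323,199), the new vial's cap at (323,239) and the beaker rim at (323,286). The flask stands behind the tray at about (340,400). The plate is at the left, around (32,137).

```bash
python3 - <<'E'
from h import *
c=calibration("wrist"); im,d=get_image("wrist"); np.savez("w2.npz",im=im,d=d,**c)
old=np.load("w1.npz")["im"]; print("px diff", cv2.phaseCorrelate(*[cv2.cvtColor(i,7)[100:310,60:600].astype(np.float32) for i in (old,im)]))
P=cloud(c,d)
p=onplane(c,[[265,139],[380,139],[375,301],[272,299]],.014)[:,:2]; ctr=p.mean(0); print(p.round(4),"tray",ctr.round(4))
for i in range(4):
    v=p[(i+1)%4]-p[i]; print(np.linalg.norm(v).round(4),np.degrees(np.arctan2(v[1],v[0])).round(2))
for n,u,z in(("bulb",(323,199),.109),("cap",(323,239),.066),("rim",(323,286),.075),("flaskrim",(340,438),.0)):print(n,onplane(c,u,z).round(4))
# depth checks
def blob(n,box,lo,hi):
    x0,y0,x1,y1=box;q=P[y0:y1,x0:x1].reshape(-1,3);q=q[(q[:,2]>lo)&(q[:,2]<hi)];print(n,len(q),((q.max(0)+q.min(0))/2).round(4),np.ptp(q,axis=0).round(3))
blob("bulb",(300,185,345,212),.1,.115);blob("cap",(300,220,345,260),.06,.07);blob("rim",(295,255,350,310),.07,.08)
blob("flask",(280,330,400,460),.09,.3); blob("plate",(0,70,90,200),.052,.059)
th=np.radians(12.1)
for s in(-.046,.046):print(ctr+s*np.array([np.cos(th),np.sin(th)]))
delta(.514,.291,.054,102.1)
E
```

```text
px diff ((-1.9058012958111021, 0.997551574801065), 1.0155341678195529)
[[0.4693 0.222 ]
 [0.4435 0.3443]
 [0.6338 0.3875]
 [0.6574 0.2621]] tray [0.551 0.304]
0.125 101.91
0.1951 12.8
0.1275 -79.34
0.1923 -167.94
bulb [[0.5013 0.2924 0.109 ]]
cap [[0.5516 0.3035 0.066 ]]
rim [[0.5997 0.3137 0.075 ]]
flaskrim [[0.8693 0.3978 0.    ]]
bulb 177 [0.5077 0.2901 0.1058] [0.013 0.013 0.01 ]
cap 529 [0.5514 0.3093 0.0642] [0.032 0.04  0.008]
rim 420 [0.6025 0.311  0.0734] [0.052 0.052 0.007]
flask 4716 [0.7559 0.3664 0.1201] [0.079 0.11  0.06 ]
plate 5145 [ 0.5094 -0.0014  0.0555] [0.104 0.086 0.007]
[0.50601066 0.29431758]
[0.59596671 0.31360248]
at [0.5079 0.2902 0.3003] yaw_y 101.93 turn [ 0.02 -0.08 -0.17] shift [-0.0065 -0.0006  0.2463]
```

>>> servo_tool(targets=[[0,0,0,-0.001,0,0.045,1],[0,0,0,-0.001,0,0.09,1],[0,0,0,-0.001,0,0.135,1],[0,0,0,-0.001,0,0.17,1],[0,0,0,-0.001,0,0.2,1]], newtons=25)

```text
time: 1.7
eef_pos: [0.5066, 0.292, 0.0985]
tool_rot: [0.332, -3.122, 0.0]
ft_force: [1.0, 0.5, 0.0]
grip_width: 1.0
grip_force: 0.0
```

>>> servo_tool(targets=[[0,0,0,0,0,0.015,1],[0,0,0,0,0,0.03,1],[0,0,0,0,0,0.042,1],[0,0,0,0,0,0.046,1],[0,0,0,0,0,0.046,1]])

```text
time: 2.2
eef_pos: [0.5091, 0.291, 0.055]
tool_rot: [-0.329, 3.124, 0.0]
ft_force: [0.2, -0.5, -0.7]
grip_width: 1.001
grip_force: 0.0
```

```bash
python3 - <<'E'
from h import *
im,d=get_image("wrist"); cv2.imwrite("pics/w3.png",im)
delta(.509,.290,.054,102.1); o=env.get_obs(); print(o["ft_force"])
E
```

```text
at [0.5095 0.2911 0.0556] yaw_y 102.02 turn [ 0.01  0.07 -0.08] shift [ 0.0007 -0.0009  0.0016]
[-0.58485403  0.39002504  0.2515748 ]
```

View pics/w3.png

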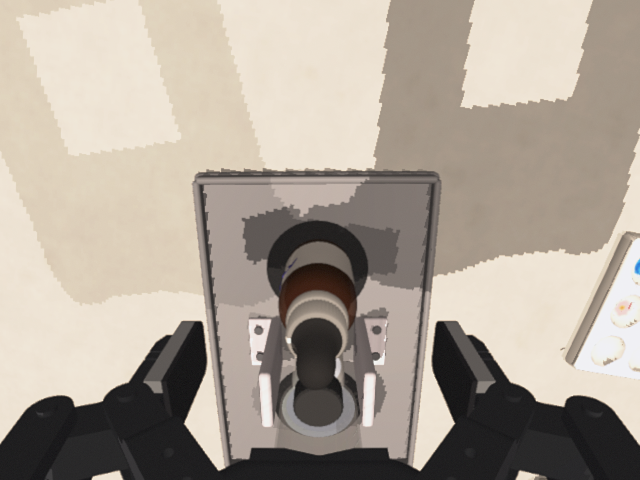

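The bottle at (318,300) lies midway between the finger pads, and nothing is touching. I'll close on it.

>>> servo_tool(targets=[[0,0,0,0,0,0,0],[0,0,0,0,0,0,0],[0,0,0,0,0,0,0],[0,0,0,0,0,0,0],[0,0,0,0,0,0,0]], newtons=25)

```text
time: 2.75
eef_pos: [0.5092, 0.2909, 0.0553]
tool_rot: [-0.329, 3.124, 0.0]
ft_force: [0.1, 0.2, 2.3]
grip_width: 0.268
grip_force: 24.4
```

>>> servo_tool(targets=[[0,0,0,0,0,0,0],[0,0,0,0,0,0,0],[0,0,0,0,0,0,0],[0,0,0,0,0,-0.005,0],[0,0,0,0,0,-0.01,0]])

```text
time: 3.25
eef_pos: [0.5083, 0.2907, 0.0646]
tool_rot: [0.329, -3.123, 0.0]
ft_force: [-0.4, -0.6, -1.0]
grip_width: 0.263
grip_force: 24.6
```

```bash
python3 - <<'E'
from h import *
delta(.509,.290,.24,102.1); delta(.56,-.18,.24,102.1); o=env.get_obs(); print(o["grip_width"],o["grip_force"],o["ft_force"])
f=np.load("top0.npz"); c={k:f[k] for k in("K","k1","rvec","tvec")}
p=onplane(c,[[414,241],[509,250],[505,303],[411,293]],.002)[:,:2];print(p.round(3))
m=np.array([.513,-.2725]); a=np.radians(84); ey=np.array([np.cos(a),np.sin(a)]); ex=np.array([ey[1],-ey[0]])
for n,x,y in(("bottle",.03,.07),("beaker",-.03,-.015),("old",.035,-.085)):print(n,m+x*ex+y*ey)
E
```

```text
at [0.5083 0.2907 0.0646] yaw_y 102.02 turn [-0.   -0.08 -0.08] shift [-0.0003 -0.0008 -0.1754]
at [0.5083 0.2907 0.0646] yaw_y 102.02 turn [-0.   -0.08 -0.08] shift [ 0.0477 -0.4711 -0.1753]
0.26285257312625604 24.592843651771545 [-0.37136042 -0.5878784  -1.01077154]
[[ 0.593 -0.156]
 [ 0.568 -0.403]
 [ 0.434 -0.385]
 [ 0.462 -0.144]]
bottle [ 0.55015265 -0.20601932]
beaker [ 0.48159642 -0.28428197]
old [ 0.53892335 -0.36069286]
```

>>> servo_tool(targets=[[0,0,0,0,0,-0.025,0],[0,0,0,0,0,-0.065,0],[0,0,0,0,0,-0.11,0],[0,0,0,0.002,-0.015,-0.15,0],[0,0,0,0.006,-0.05,-0.175,0]])

```text
time: 3.75
eef_pos: [0.5142, 0.2423, 0.2439]
tool_rot: [-0.334, 3.119, 0.002]
ft_force: [-0.0, -1.3, -0.8]
grip_width: 0.267
grip_force: 24.7
```

>>> servo_tool(targets=[[0,0,0,0.006,-0.045,0,0],[0,0,0,0.011,-0.09,0,0],[0,0,0,0.017,-0.135,0,0],[0,0,0,0.023,-0.18,0,0],[0,0,0,0.028,-0.225,0,0]])

```text
time: 4.25
eef_pos: [0.5325, 0.0132, 0.2401]
tool_rot: [-0.329, 3.124, 0.0]
ft_force: [1.1, 0.7, -1.3]
grip_width: 0.264
grip_force: 24.7
```

>>> servo_tool(targets=[[0,0,0,0.006,-0.045,0,0],[0,0,0,0.011,-0.09,0,0],[0,0,0,0.017,-0.135,0,0],[0,0,0,0.023,-0.18,0,0],[0,0,0,0.028,-0.22,0,0]])

```text
time: 4.75
eef_pos: [0.551, -0.2083, 0.2399]
tool_rot: [0.328, -3.124, 0.0]
ft_force: [0.9, 0.0, -1.1]
grip_width: 0.267
grip_force: 24.7
```

```bash
python3 - <<'E'
from h import *
im,d=get_image("wrist"); cv2.imwrite("pics/w4.png",im)
delta(.55,-.206,.05,102.1); o=env.get_obs(); print(o["grip_width"],o["grip_force"],o["ft_force"],o["joint_pos"])
E
```

```text
at [ 0.5511 -0.2144  0.2398] yaw_y 101.77 turn [-0.24 -0.04 -0.33] shift [-0.0008  0.0093  0.1898]
0.2661372199920402 24.83321338891983 [-1.13087961 -4.56140622 -0.62780489] [-0.56965683  0.19418553  1.53629435 -0.00346486  1.40873918 -2.34537414]
```

View pics/w4.png

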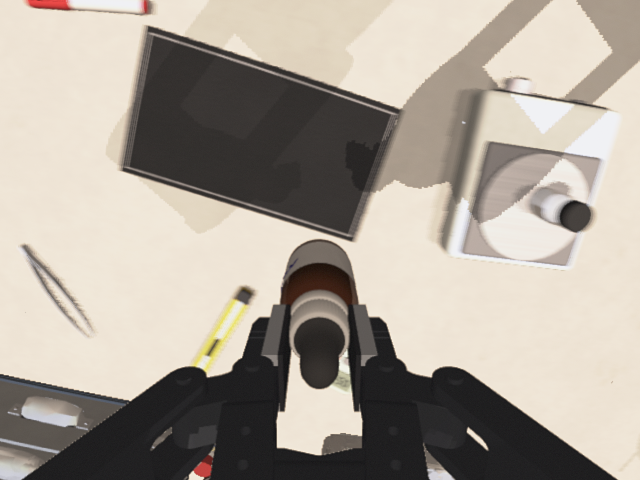

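The bottle hangs upright at (320,310), with the mat up-left around (260,130) and nothing in the way. I'll lower it.

>>> servo_tool(targets=[[0,0,0,0,0,0.02,0],[0,0,0,0,0,0.06,0],[0,0,0,0,0,0.1,0],[0,0,0,0,0,0.14,0],[0,0,0,0,0,0.165,0]])

```text
time: 5.3
eef_pos: [0.5495, -0.2048, 0.0716]
tool_rot: [0.329, -3.121, -0.004]
ft_force: [-0.9, 0.7, -0.7]
grip_width: 0.268
grip_force: 24.8
```

>>> servo_tool(targets=[[0,0,0,0,0,0.012,0],[0,0,0,0,0,0.018,0],[0,0,0,0,0,0.022,0],[0,0,0,0,0,0.024,0],[0,0,0,0,0,0.024,0]])

```text
time: 5.8
eef_pos: [0.5521, -0.2066, 0.052]
tool_rot: [-0.329, 3.123, -0.002]
ft_force: [0.5, -0.7, -1.2]
grip_width: 0.264
grip_force: 24.8
```

```bash
python3 - <<'E'
from h import *
im,d=get_image("scene"); cv2.imwrite("pics/s5.png",cv2.resize(im[250:450,280:520],None,fx=2.5,fy=2.5))
delta(.55,-.206,.05,102.1); o=env.get_obs(); print(o["grip_width"],o["grip_force"],o["ft_force"])
E
```

```text
at [ 0.5521 -0.2067  0.052 ] yaw_y 102.02 turn [-0.08  0.08 -0.08] shift [0.0019 0.0011 0.002 ]
0.2640274891880239 24.829363524913788 [-0.87028777  0.15279175 -0.45910041]
```

View pics/s5.png

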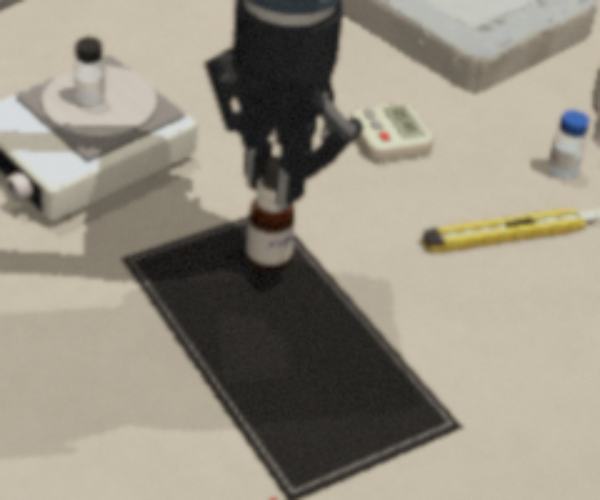

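The bottle is upright over the mat corner, with its base at (270,265) about 3 mm above the mat. I'll go down to contact.

>>> servo_tool(targets=[[0,0,0,0,0,0.001,0],[0,0,0,0,0,0.002,0],[0,0,0,0,0,0.003,0],[0,0,0,0,0,0.003,0],[0,0,0,0,0,0.003,0]])

```text
time: 6.35
eef_pos: [0.5523, -0.2068, 0.0492]
tool_rot: [-0.329, 3.123, -0.002]
ft_force: [-0.9, 0.3, 5.3]
grip_width: 0.268
grip_force: 25.4
```

```bash
python3 - <<'E'
from h import *
delta(.55,-.206,.05,102.1); o=env.get_obs(); print(o["grip_width"],o["grip_force"],o["ft_force"])
E
```

```text
at [ 0.5523 -0.2068  0.0492] yaw_y 102.02 turn [-0.09  0.09 -0.08] shift [ 0.0021  0.0013 -0.0008]
0.2681468426982825 25.396631956100464 [-0.93115294  0.32153979  5.27911487]
```

>>> servo_tool(targets=[[0,0,0,0,0,0,0.6],[0,0,0,0,0,0,1],[0,0,0,0,0,0,1],[0,0,0,0,0,0,1],[0,0,0,0,0,-0.005,1]])

```text
time: 6.85
eef_pos: [0.5508, -0.2058, 0.0522]
tool_rot: [0.329, -3.123, -0.002]
ft_force: [-0.4, -0.9, -0.3]
grip_width: 1.001
grip_force: 0.0
```

>>> servo_tool(targets=[[0,0,0,0,0,-0.025,1],[0,0,0,0,0,-0.07,1],[0,0,0,0,0,-0.12,1],[0,0,0,-0.006,0.02,-0.16,1],[0,0,0,-0.02,0.06,-0.185,1]])

```text
time: 7.35
eef_pos: [0.5597, -0.1456, 0.2425]
tool_rot: [-0.322, 3.12, -0.006]
ft_force: [1.4, 0.8, 0.5]
grip_width: 1.0
grip_force: 0.0
```

>>> servo_tool(targets=[[0,0,0,-0.0135,0.0436,0,1],[0,0,0,-0.027,0.0872,0,1],[0,0,0,-0.0405,0.1308,0,1],[0,0,0,-0.054,0.1744,0,1],[0,0,0,-0.0675,0.218,0,1]])

```text
time: 7.85
eef_pos: [0.5789, 0.0858, 0.2384]
tool_rot: [-0.329, 3.124, -0.0]
ft_force: [1.1, -0.3, -0.2]
grip_width: 0.999
grip_force: 0.0
```

>>> servo_tool(targets=[[0,0,0,-0.0135,0.0436,0,1],[0,0,0,-0.027,0.0872,0,1],[0,0,0,-0.0405,0.1308,0,1],[0,0,0,-0.054,0.1744,0,1],[0,0,0,-0.0675,0.218,0,1]])

```text
time: 8.35
eef_pos: [0.5995, 0.3131, 0.2383]
tool_rot: [-0.329, 3.124, 0.0]
ft_force: [2.0, -1.2, -0.6]
grip_width: 0.998
grip_force: 0.0
```

>>> servo_tool(targets=[[0,0,0,0,0,0.02,1],[0,0,0,0,0,0.05,1],[0,0,0,0,0,0.08,1],[0,0,0,0,0,0.09,1],[0,0,0,0,0,0.09,1]])

```text
time: 8.85
eef_pos: [0.5984, 0.3107, 0.1461]
tool_rot: [0.329, -3.12, 0.001]
ft_force: [-0.1, 0.0, 0.8]
grip_width: 0.999
grip_force: 0.0
```

```bash
python3 - <<'E'
from h import *
c=calibration("wrist"); im,d=get_image("wrist"); cv2.imwrite("pics/w6.png",im); np.savez("w6.npz",im=im,d=d,**c)
P=cloud(c,d); q=P.reshape(-1,3); q=q[(q[:,2]>.066)&(q[:,2]<.08)&(np.hypot(q[:,0]-.6,q[:,1]-.311)<.045)]
print(len(q),((q.max(0)+q.min(0))/2).round(4),np.ptp(q,axis=0).round(3))
delta(.6,.311,.04,102.1)
o=env.get_obs(); print(o["ft_force"])
E
```

```text
1838 [0.5918 0.3112 0.0714] [0.073 0.052 0.011]
at [0.5997 0.3111 0.1481] yaw_y 102.02 turn [-0.   -0.03 -0.08] shift [-0.0004 -0.0002  0.1081]
[-0.23762107  0.75326076  0.40167119]
```

View pics/w6.png

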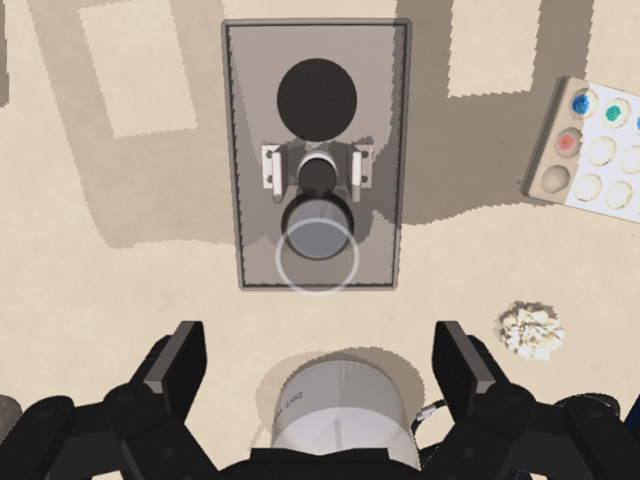

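The beaker rim is at (318,258), on the middle line of the fingers, and the bottle's seat at (317,100) is empty. I'll go down and grip.

>>> servo_tool(targets=[[0,0,0,-0.001,0,0.03,1],[0,0,0,-0.001,0,0.06,1],[0,0,0,-0.001,0,0.09,1],[0,0,0,-0.001,0,0.104,1],[0,0,0,-0.001,0,0.106,1]], newtons=20)

```text
time: 9.4
eef_pos: [0.6004, 0.3112, 0.0414]
tool_rot: [0.329, -3.123, 0.0]
ft_force: [-0.2, -0.1, 0.6]
grip_width: 0.998
grip_force: 0.0
```

>>> servo_tool(targets=[[0,0,0,0,0,0,1],[0,0,0,0,0,0,0],[0,0,0,0,0,0,0],[0,0,0,0,0,0,0],[0,0,0,0,0,0,0]])

```text
time: 9.9
eef_pos: [0.6019, 0.3117, 0.0438]
tool_rot: [-0.329, 3.121, 0.001]
ft_force: [-0.3, -1.0, 5.5]
grip_width: 0.597
grip_force: 20.6
```

>>> servo_tool(targets=[[0,0,0,0,0,0,0],[0,0,0,0,0,0,0],[0,0,0,0,0,0,0],[0,0,0,0,0,-0.005,0],[0,0,0,0,0,-0.01,0]])

```text
time: 10.4
eef_pos: [0.6003, 0.3113, 0.0519]
tool_rot: [0.329, -3.124, 0.0]
ft_force: [-0.5, 0.2, 0.7]
grip_width: 0.593
grip_force: 21.0
```

```bash
python3 - <<'E'
from h import *
delta(.482,-.284,.24,102.1); o=env.get_obs(); print(o["grip_width"],o["grip_force"],o["ft_force"])
E
```

```text
at [0.6003 0.3113 0.0519] yaw_y 102.02 turn [ 0.   -0.04 -0.08] shift [ 0.2399 -0.5576 -0.1879]
0.5932610869321486 21.024915205780417 [-0.48900967  0.16608231  0.67241069]
```

>>> servo_tool(targets=[[0,0,0,0,0,-0.025,0],[0,0,0,0,0,-0.065,0],[0,0,0,0,0,-0.11,0],[0,0,0,0.006,-0.014,-0.15,0],[0,0,0,0.02,-0.046,-0.188,0]])

```text
time: 10.9
eef_pos: [0.5908, 0.2647, 0.2411]
tool_rot: [-0.333, 3.122, 0.001]
ft_force: [0.8, -0.7, 0.7]
grip_width: 0.592
grip_force: 21.1
```

>>> servo_tool(targets=[[0,0,0,0.0185,-0.043,0,0],[0,0,0,0.037,-0.086,0,0],[0,0,0,0.0555,-0.129,0,0],[0,0,0,0.074,-0.172,0,0],[0,0,0,0.0925,-0.215,0,0]])

```text
time: 11.4
eef_pos: [0.5443, 0.0323, 0.239]
tool_rot: [-0.33, 3.124, -0.0]
ft_force: [1.4, -0.6, 0.1]
grip_width: 0.589
grip_force: 21.1
```

>>> servo_tool(targets=[[0,0,0,0.0185,-0.043,0,0],[0,0,0,0.037,-0.086,0,0],[0,0,0,0.0555,-0.129,0,0],[0,0,0,0.074,-0.172,0,0],[0,0,0,0.0925,-0.215,0,0]])

```text
time: 11.9
eef_pos: [0.4987, -0.1974, 0.2391]
tool_rot: [-0.329, 3.124, -0.0]
ft_force: [0.7, -0.4, -0.3]
grip_width: 0.588
grip_force: 21.1
```

>>> servo_tool(targets=[[0,0,0,0.0185,-0.043,0,0],[0,0,0,0.035,-0.0816,0,0],[0,0,0,0.035,-0.0816,0.02,0],[0,0,0,0.035,-0.0816,0.06,0],[0,0,0,0.035,-0.0816,0.1,0]])

```text
time: 12.4
eef_pos: [0.4825, -0.2839, 0.1386]
tool_rot: [-0.327, 3.123, -0.003]
ft_force: [0.3, 0.3, -0.9]
grip_width: 0.595
grip_force: 21.2
```

>>> servo_tool(targets=[[0,0,0,0,0,0.04,0],[0,0,0,0,0,0.07,0],[0,0,0,0,0,0.09,0],[0,0,0,0,0,0.098,0],[0,0,0,0,0,0.1,0]])

```text
time: 12.9
eef_pos: [0.482, -0.2826, 0.0382]
tool_rot: [0.329, -3.123, -0.002]
ft_force: [-0.2, -0.0, 0.2]
grip_width: 0.589
grip_force: 21.2
```

```bash
python3 - <<'E'
from h import *
im,d=get_image("scene"); cv2.imwrite("pics/s7.png",cv2.resize(im[250:450,280:520],None,fx=2.5,fy=2.5))
delta(.482,-.284,.036,102.1); o=env.get_obs(); print(o["grip_width"],o["grip_force"],o["ft_force"])
E
```

```text
at [ 0.4825 -0.283   0.0389] yaw_y 102.02 turn [-0.    0.   -0.08] shift [ 0.0007 -0.0009  0.0029]
0.5880370954856327 21.156972334720194 [-1.15073398 -0.8660294  -0.44975623]
```

View pics/s7.png

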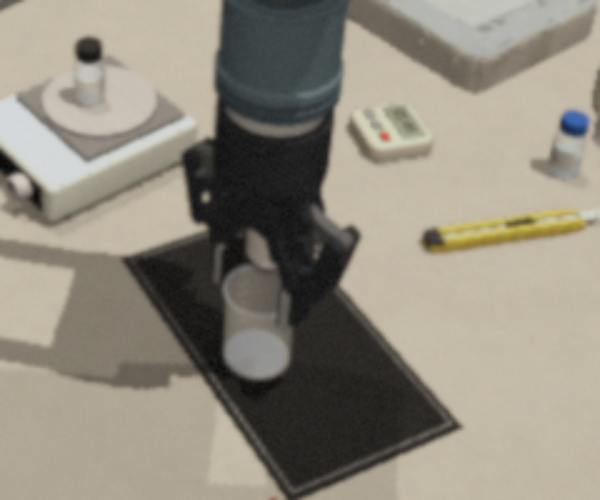

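The beaker is upright, with its base at (257,365) a few mm above the mat. I'll lower it, release it and go to the old vial.

>>> servo_tool(targets=[[0,0,0,0,0,0.001,0],[0,0,0,0,0,0.002,0],[0,0,0,0,0,0.003,0],[0,0,0,0,0,0.0035,0],[0,0,0,0,0,0.0035,0]])

```text
time: 13.45
eef_pos: [0.4837, -0.2838, 0.0377]
tool_rot: [-0.329, 3.122, -0.003]
ft_force: [-1.4, 2.5, 10.2]
grip_width: 0.596
grip_force: 21.9
```

>>> servo_tool(targets=[[0,0,0,0,0,0,0.75],[0,0,0,0,0,0,1],[0,0,0,0,0,0,1],[0,0,0,0,0,0,1],[0,0,0,0,0,-0.005,1]])

```text
time: 13.95
eef_pos: [0.4817, -0.2824, 0.0396]
tool_rot: [0.329, -3.123, -0.002]
ft_force: [-0.2, 0.1, -0.4]
grip_width: 1.002
grip_force: 0.0
```

>>> servo_tool(targets=[[0,0,0,0,0,-0.03,1],[0,0,0,0,0,-0.07,1],[0,0,0,0,0,-0.12,1],[0,0,0,0,0,-0.17,1],[0,0,0,-0.0097,0.032,-0.2,1]])

```text
time: 14.45
eef_pos: [0.4862, -0.253, 0.2453]
tool_rot: [-0.323, 3.121, -0.009]
ft_force: [1.6, 0.1, 0.8]
grip_width: 0.999
grip_force: 0.0
```

>>> servo_tool(targets=[[0,0,0,-0.014,0.046,0,1],[0,0,0,-0.028,0.092,0,1],[0,0,0,-0.042,0.138,0,1],[0,0,0,-0.056,0.184,0,1],[0,0,0,-0.07,0.232,0,1]])

```text
time: 14.95
eef_pos: [0.5051, -0.0064, 0.2407]
tool_rot: [-0.328, 3.124, -0.001]
ft_force: [1.3, 0.3, -0.7]
grip_width: 0.999
grip_force: 0.0
```

>>> servo_tool(targets=[[0,0,0,0,0,0.01,1],[0,0,0,0,0,0.03,1],[0,0,0,0,0,0.04,1],[0,0,0,0,0,0.04,1],[0,0,0,0,0,0.04,1]])

```text
time: 15.45
eef_pos: [0.5053, -0.0089, 0.2004]
tool_rot: [0.327, -3.124, -0.0]
ft_force: [0.4, 0.3, 0.9]
grip_width: 1.002
grip_force: 0.0
```

```bash
python3 - <<'E'
from h import *
c=calibration("wrist"); im,d=get_image("wrist"); cv2.imwrite("pics/w8.png",im); np.savez("w8.npz",im=im,d=d,**c)
P=cloud(c,d); q=P.reshape(-1,3)
def blob(n,lo,hi,x,y,r):
    s=q[(q[:,2]>lo)&(q[:,2]<hi)&(np.hypot(q[:,0]-x,q[:,1]-y)<r)];print(n,len(s),((s.max(0)+s.min(0))/2).round(4),np.ptp(s,axis=0).round(3),s.mean(0).round(4))
blob("cap",.109,.118,.506,-.008,.04); blob("plate",.0525,.0575,.514,-.012,.07)
delta(.506,-.008,.08,102.1)
print(env.get_obs()["ft_force"])
E
```

```text
cap 1003 [ 0.5029 -0.0115  0.1123] [0.024 0.023 0.007] [ 0.5022 -0.0116  0.113 ]
plate 9970 [ 0.5109 -0.0128  0.055 ] [0.099 0.102 0.005] [ 0.5082 -0.0157  0.0552]
at [ 0.5057 -0.0089  0.2009] yaw_y 101.96 turn [-0.02  0.04 -0.14] shift [-0.0004  0.0009  0.1209]
[ 0.80217746 -0.16554408  0.16941464]
```

View pics/w8.png

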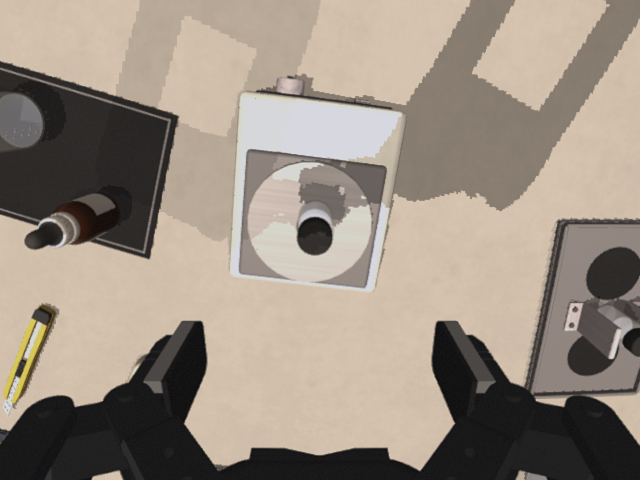

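The cap is at (315,236) on the plate (centre about (310,222)), midway between the fingers. The beaker at (20,120) and the bottle at (85,220) stand on the mat. I'll pick up the old vial.

>>> servo_tool(targets=[[0,0,0,0.002,-0.001,0.03,1],[0,0,0,0.002,-0.001,0.065,1],[0,0,0,0.002,-0.001,0.1,1],[0,0,0,0.002,-0.001,0.118,1],[0,0,0,0.002,-0.001,0.122,1]], newtons=20)

```text
time: 16.0
eef_pos: [0.5023, -0.0097, 0.0766]
tool_rot: [0.327, -3.121, -0.002]
ft_force: [0.4, 0.2, -0.7]
grip_width: 1.0
grip_force: 0.0
```

>>> servo_tool(targets=[[0,0,0,0,0,0,1],[0,0,0,0,0,0,0],[0,0,0,0,0,0,0],[0,0,0,0,0,0,0],[0,0,0,0,0,0,0]])

```text
time: 16.5
eef_pos: [0.504, -0.0096, 0.0789]
tool_rot: [-0.329, 3.123, -0.001]
ft_force: [0.4, 0.1, 0.8]
grip_width: 0.33
grip_force: 0.5
```

>>> servo_tool(targets=[[0,0,0,0,0,0,0],[0,0,0,0,0,0,0],[0,0,0,0,0,0,0],[0,0,0,0,0,-0.005,0],[0,0,0,0,0,-0.01,0]])

```text
time: 17.0
eef_pos: [0.5029, -0.0092, 0.088]
tool_rot: [0.329, -3.123, -0.001]
ft_force: [-0.3, 0.2, -0.1]
grip_width: 0.267
grip_force: 19.7
```

```bash
python3 - <<'E'
from h import *
delta(.539,-.361,.22,102.1); o=env.get_obs(); print(o["grip_width"],o["grip_force"],o["ft_force"])
E
```

```text
at [ 0.5029 -0.0092  0.088 ] yaw_y 102.03 turn [ 0.04 -0.07 -0.07] shift [ 0.0382 -0.3515 -0.1322]
0.2668224699746856 19.66386877684272 [-0.27660114  0.16436473 -0.11811536]
```

>>> servo_tool(targets=[[0,0,0,0,0,-0.025,0],[0,0,0,0,0,-0.065,0],[0,0,0,0,0,-0.1,0],[0,0,0,0.002,-0.02,-0.122,0],[0,0,0,0.006,-0.062,-0.122,0]])

```text
time: 17.5
eef_pos: [0.5126, -0.0705, 0.2146]
tool_rot: [-0.335, 3.117, -0.003]
ft_force: [0.6, -0.6, -0.1]
grip_width: 0.268
grip_force: 19.7
```

>>> servo_tool(targets=[[0,0,0,0.0045,-0.046,0,0],[0,0,0,0.009,-0.092,0,0],[0,0,0,0.0135,-0.138,0,0],[0,0,0,0.018,-0.184,0,0],[0,0,0,0.0225,-0.23,0,0]])

```text
time: 18.0
eef_pos: [0.5362, -0.3026, 0.2102]
tool_rot: [0.329, -3.124, -0.001]
ft_force: [1.5, -0.0, -1.2]
grip_width: 0.269
grip_force: 19.7
```

>>> servo_tool(targets=[[0,0,0,0.004,-0.042,0,0],[0,0,0,0.006,-0.062,0,0],[0,0,0,0.006,-0.062,0.02,0],[0,0,0,0.006,-0.062,0.06,0],[0,0,0,0.006,-0.062,0.1,0]])

```text
time: 18.5
eef_pos: [0.5437, -0.3635, 0.1099]
tool_rot: [-0.328, 3.123, -0.002]
ft_force: [0.6, 0.2, -0.9]
grip_width: 0.264
grip_force: 19.7
```

>>> servo_tool(targets=[[0,0,0,0,0,0.035,0],[0,0,0,0,0,0.06,0],[0,0,0,0,0,0.073,0],[0,0,0,0,0,0.08,0],[0,0,0,0,0,0.08,0]])

```text
time: 19.0
eef_pos: [0.5435, -0.3628, 0.0301]
tool_rot: [0.329, -3.124, -0.001]
ft_force: [-0.0, -0.3, -0.2]
grip_width: 0.268
grip_force: 19.7
```

```bash
python3 - <<'E'
from h import *
im,d=get_image("scene"); cv2.imwrite("pics/s9.png",cv2.resize(im[250:450,280:520],None,fx=2.5,fy=2.5))
delta(.543,-.363,.026,102.1); o=env.get_obs(); print(o["grip_width"],o["grip_force"],o["ft_force"])
E
```

```text
at [ 0.5441 -0.3633  0.0311] yaw_y 102.03 turn [-0.05  0.04 -0.07] shift [0.001  0.0006 0.0051]
0.266623493244856 19.66438276649569 [ 0.2033398   0.36369759 -0.03830243]
```

View pics/s9.png

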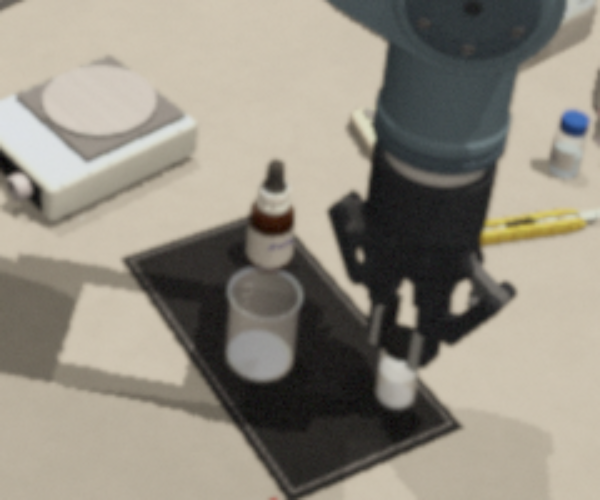

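The bottle, at (270,230), and the beaker, at (262,330), stand upright. The old vial hangs upright at (397,385), about 4 mm above the mat. I'll lower and release it, then travel to the tray.

>>> servo_tool(targets=[[0,0,0,0,0,0.001,0],[0,0,0,0,0,0.002,0],[0,0,0,0,0,0.003,0],[0,0,0,0,0,0.004,0],[0,0,0,0,0,0.0045,0]])

```text
time: 19.55
eef_pos: [0.5436, -0.363, 0.0259]
tool_rot: [-0.329, 3.124, -0.0]
ft_force: [0.7, 0.3, 3.6]
grip_width: 0.266
grip_force: 19.9
```

>>> servo_tool(targets=[[0,0,0,0,0,0,0.5],[0,0,0,0,0,0,0.9],[0,0,0,0,0,0,0.9],[0,0,0,0,0,0,0.9],[0,0,0,0,0,-0.005,0.9]])

```text
time: 20.05
eef_pos: [0.543, -0.3624, 0.0301]
tool_rot: [0.329, -3.123, -0.002]
ft_force: [-0.2, 0.4, 0.1]
grip_width: 0.901
grip_force: 0.0
```

>>> servo_tool(targets=[[0,0,0,0,0,-0.025,0.9],[0,0,0,0,0,-0.07,0.9],[0,0,0,0,0,-0.12,1],[0,0,0,0,0,-0.17,1],[0,0,0,0,0,-0.2,1]])

```text
time: 20.55
eef_pos: [0.5447, -0.3639, 0.2365]
tool_rot: [-0.329, 3.12, -0.008]
ft_force: [0.5, -0.0, 0.4]
grip_width: 0.999
grip_force: 0.0
```

```bash
python3 - <<'E'
from h import *
c=calibration("top"); im,d=get_image("top"); P=cloud(c,d); q=P.reshape(-1,3)
m=np.array([.5135,-.272]); s=q[(np.abs(q[:,0]-.513)<.09)&(np.abs(q[:,1]+.272)<.14)]
for n,lo,hi,x,y,r in(("bottle",.085,.11,.551,-.207,.04),("beaker",.06,.072,.482,-.283,.04),("old",.05,.065,.543,-.363,.03)):
    t=q[(q[:,2]>lo)&(q[:,2]<hi)&(np.hypot(q[:,0]-x,q[:,1]-y)<r)]; print(n,len(t),t.mean(0).round(3) if len(t) else "",t.max(0).round(3) if len(t) else "")
delta(.555,.301,.226,102.1); delta(.555,.301,.226,12.1)
E
```

```text
bottle 36 [ 0.554 -0.202  0.098] [ 0.56  -0.197  0.104]
beaker 88 [ 0.488 -0.284  0.066] [ 0.512 -0.256  0.071]
old 80 [ 0.545 -0.361  0.058] [ 0.556 -0.35   0.062]
at [ 0.5463 -0.3654  0.2414] yaw_y 102.03 turn [-0.64  0.43 -0.06] shift [-0.1474  0.65    0.0093]
at [ 0.5463 -0.3654  0.2414] yaw_y 102.03 turn [-0.16  0.83 89.94] shift [-0.1474  0.65    0.0093]
```

All three stand on the mat. Next is the tray, with a quarter turn.

>>> servo_tool(targets=[[0,0,0,-0.01,0.043,0,1],[0,0,0,-0.02,0.086,0,1],[0,0,0,-0.03,0.129,0,1],[0,0,0,-0.04,0.172,0,1],[0,0,0,-0.05,0.215,0,1]])

```text
time: 21.1
eef_pos: [0.5473, -0.1405, 0.2308]
tool_rot: [-0.328, 3.124, -0.0]
ft_force: [0.6, -0.5, -0.1]
grip_width: 1.0
grip_force: 0.0
```

>>> servo_tool(targets=[[0,0,0,-0.01,0.043,0,1],[0,0,0,-0.02,0.086,0,1],[0,0,0,-0.03,0.129,0,1],[0,0,0,-0.04,0.172,0,1],[0,0,0,-0.05,0.215,0,1]])

```text
time: 21.6
eef_pos: [0.5514, 0.0803, 0.231]
tool_rot: [-0.329, 3.124, -0.0]
ft_force: [-0.1, 0.1, -0.5]
grip_width: 1.001
grip_force: 0.0
```

>>> servo_tool(targets=[[0,0,0,-0.01,0.043,0,1],[0,0,0,-0.02,0.086,0,1],[0,0,0,-0.03,0.129,0,1],[0,0,0,-0.04,0.172,0,1],[0,0,0,-0.05,0.216,0,1]])

```text
time: 22.1
eef_pos: [0.5553, 0.302, 0.2309]
tool_rot: [-0.329, 3.124, -0.0]
ft_force: [0.9, 0.3, 0.0]
grip_width: 0.995
grip_force: 0.0
```

>>> servo_tool(targets=[[0,0,8,0,0,0,1],[0,0,16,0,0,0,1],[0,0,24,0,0,0,1],[0,0,32,0,0,0,1],[0,0,40,0,0,0,1]])

```text
time: 22.6
eef_pos: [0.5555, 0.3002, 0.2307]
tool_rot: [-0.768, -3.046, 0.0]
ft_force: [-0.8, 0.8, 0.3]
grip_width: 1.001
grip_force: 0.0
```

>>> servo_tool(targets=[[0,0,8,0,0,0,1],[0,0,16,0,0,0,1],[0,0,24,0,0,0,1],[0,0,32,0,0,0,1],[0,0,40,0,0,0,1]])

```text
time: 23.1
eef_pos: [0.5555, 0.3001, 0.2307]
tool_rot: [-1.764, -2.6, 0.0]
ft_force: [-0.3, -0.1, -0.2]
grip_width: 1.0
grip_force: 0.0
```

>>> servo_tool(targets=[[0,0,6,0,0,0,1],[0,0,10,0,0,0.02,1],[0,0,10,0,0,0.05,1],[0,0,10,0,0,0.06,1],[0,0,10,0,0,0.06,1]])

```text
time: 23.6
eef_pos: [0.5542, 0.2997, 0.1686]
tool_rot: [-1.975, -2.44, 0.006]
ft_force: [-0.2, 0.0, 0.3]
grip_width: 1.002
grip_force: 0.0
```

```bash
python3 - <<'E'
from h import *
c=calibration("wrist"); im,d=get_image("wrist"); cv2.imwrite("pics/w10.png",im); np.savez("w10.npz",im=im,d=d,**c)
P=cloud(c,d); q=P.reshape(-1,3); g=im.reshape(-1,3).max(1)
s=q[(g<80)&(q[:,2]>.06)&(q[:,2]<.072)&(np.hypot(q[:,0]-.555,q[:,1]-.301)<.03)];print(len(s),((s.max(0)+s.min(0))/2).round(4),np.ptp(s,axis=0).round(3))
delta(.555,.301,.034,12.1);print(env.get_obs()["ft_force"])
E
```

```text
913 [0.5557 0.3016 0.0644] [0.023 0.023 0.008]
at [0.5553 0.3001 0.1704] yaw_y 12.03 turn [-0.08  0.01 -0.07] shift [1.000e-03 1.000e-04 1.364e-01]
[-0.01036427  0.6608488   0.73809886]
```

View pics/w10.png

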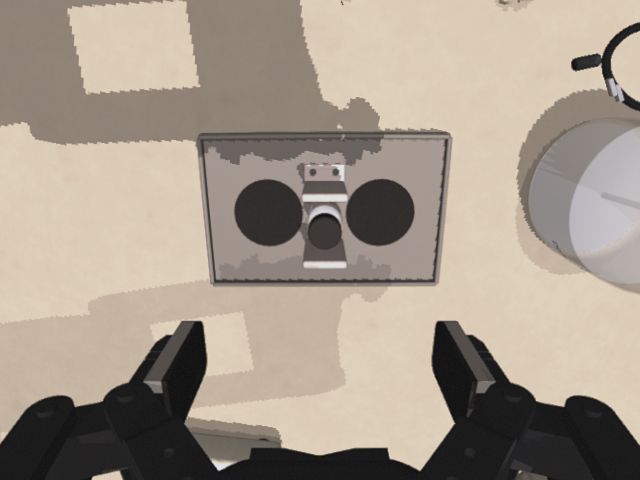

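The new vial's cap is at (325,231) between the cheeks (bright bars at (325,198) and (325,265)). Both seats beside it are free, and the fingers straddle it along the tray's x. I'll pick it up.

>>> servo_tool(targets=[[0,0,0,0.0014,0.0007,0.03,1],[0,0,0,0.0014,0.0007,0.07,1],[0,0,0,0.0014,0.0007,0.11,1],[0,0,0,0.0014,0.0007,0.13,1],[0,0,0,0.0014,0.0007,0.136,1]], newtons=20)

```text
time: 24.15
eef_pos: [0.5552, 0.3014, 0.0333]
tool_rot: [-1.976, -2.441, 0.004]
ft_force: [0.3, 0.2, -0.0]
grip_width: 0.998
grip_force: 0.0
```

>>> servo_tool(targets=[[0,0,0,0,0,0,1],[0,0,0,0,0,0,0],[0,0,0,0,0,0,0],[0,0,0,0,0,0,0],[0,0,0,0,0,0,0]])

```text
time: 24.65
eef_pos: [0.5566, 0.3019, 0.0357]
tool_rot: [1.976, 2.441, 0.002]
ft_force: [0.2, -0.7, 0.1]
grip_width: 0.333
grip_force: 0.0
```

>>> servo_tool(targets=[[0,0,0,0,0,0,0],[0,0,0,0,0,0,0],[0,0,0,0,0,0,0],[0,0,0,0,0,-0.005,0],[0,0,0,0,0,-0.01,0]])

```text
time: 25.15
eef_pos: [0.5555, 0.3015, 0.0444]
tool_rot: [-1.976, -2.441, 0.002]
ft_force: [0.0, -1.1, -0.5]
grip_width: 0.266
grip_force: 19.8
```

```bash
python3 - <<'E'
from h import *
delta(.512,-.0125,.22,12.1); o=env.get_obs(); print(o["grip_width"],o["grip_force"],o["ft_force"])
E
```

```text
at [0.5555 0.3015 0.0444] yaw_y 12.02 turn [-0.07  0.01 -0.08] shift [-0.2981 -0.1082 -0.1754]
0.2657182738520917 19.792245626449585 [ 0.01724878 -1.05466551 -0.49875494]
```

>>> servo_tool(targets=[[0,0,0,0,0,-0.025,0],[0,0,0,0,0,-0.065,0],[0,0,0,0,0,-0.11,0],[0,0,0,0,0,-0.15,0],[0,0,0,-0.025,-0.009,-0.165,0]])

```text
time: 25.65
eef_pos: [0.5545, 0.2779, 0.2154]
tool_rot: [1.971, 2.441, 0.012]
ft_force: [0.8, -0.0, 0.4]
grip_width: 0.264
grip_force: 19.8
```

>>> servo_tool(targets=[[0,0,0,-0.043,-0.0156,0,0],[0,0,0,-0.086,-0.0312,0,0],[0,0,0,-0.129,-0.0468,0,0],[0,0,0,-0.172,-0.0624,0,0],[0,0,0,-0.215,-0.078,0,0]])

```text
time: 26.15
eef_pos: [0.5202, 0.0473, 0.2099]
tool_rot: [1.976, 2.442, 0.0]
ft_force: [-0.0, -0.6, 0.2]
grip_width: 0.262
grip_force: 19.8
```

>>> servo_tool(targets=[[0,0,0,-0.043,-0.0156,0,0],[0,0,0,-0.058,-0.021,0,0],[0,0,0,-0.058,-0.021,0.02,0],[0,0,0,-0.058,-0.021,0.05,0],[0,0,0,-0.058,-0.021,0.08,0]])

```text
time: 26.65
eef_pos: [0.5127, -0.0127, 0.1294]
tool_rot: [1.977, 2.44, 0.001]
ft_force: [-0.5, -0.6, -0.0]
grip_width: 0.268
grip_force: 19.8
```

>>> servo_tool(targets=[[0,0,0,0,0,0.025,0],[0,0,0,0,0,0.036,0],[0,0,0,0,0,0.041,0],[0,0,0,0,0,0.043,0],[0,0,0,0,0,0.043,0]])

```text
time: 27.15
eef_pos: [0.5133, -0.0124, 0.0877]
tool_rot: [1.975, 2.441, 0.001]
ft_force: [-0.2, 0.1, -0.1]
grip_width: 0.265
grip_force: 19.8
```

```bash
python3 - <<'E'
from h import *
delta(.512,-.0125,.082,12.1); o=env.get_obs(); print(o["grip_width"],o["grip_force"],o["ft_force"])
E
```

```text
at [ 0.5133 -0.0124  0.0877] yaw_y 12.03 turn [ 0.08  0.04 -0.07] shift [ 0.0002 -0.0013  0.0057]
0.2646680089466726 19.80171650648117 [-0.2218702   0.10633826 -0.06380796]
```

>>> servo_tool(targets=[[0,0,0,0,0,0.002,0],[0,0,0,0,0,0.003,0],[0,0,0,0,0,0.004,0],[0,0,0,0,0,0.005,0],[0,0,0,0,0,0.005,0]])

```text
time: 27.65
eef_pos: [0.513, -0.0124, 0.0825]
tool_rot: [1.976, 2.441, 0.001]
ft_force: [-1.5, 0.1, 5.1]
grip_width: 0.264
grip_force: 20.2
```

```bash
python3 - <<'E'
from h import *
delta(.512,-.0125,.082,12.1); o=env.get_obs(); print(o["grip_width"],o["grip_force"],o["ft_force"])
E
```

```text
at [ 0.513  -0.0124  0.0825] yaw_y 12.03 turn [ 0.05  0.03 -0.07] shift [ 0.0001 -0.001   0.0005]
0.2640620509034074 20.19207537174225 [-1.46366766  0.11461331  5.05873338]
```

Contact made. I'll release, rise, turn back and check.

>>> servo_tool(targets=[[0,0,0,0,0,0,0.5],[0,0,0,0,0,0,1],[0,0,0,0,0,0,1],[0,0,0,0,0,0,1],[0,0,0,0,0,-0.005,1]])

```text
time: 28.15
eef_pos: [0.5118, -0.0121, 0.0861]
tool_rot: [-1.976, -2.441, 0.001]
ft_force: [0.9, 0.6, 0.3]
grip_width: 1.001
grip_force: 0.0
```

>>> servo_tool(targets=[[0,0,0,0,0,-0.03,1],[0,0,0,0,0,-0.07,1],[0,0,0,0,0,-0.11,1],[0,0,0,0,0,-0.15,1],[0,0,0,0,0,-0.155,1]])

```text
time: 28.65
eef_pos: [0.5155, -0.013, 0.2481]
tool_rot: [1.97, 2.435, 0.007]
ft_force: [0.4, 0.3, -0.2]
grip_width: 1.003
grip_force: 0.0
```

>>> servo_tool(targets=[[0,0,-8,0,0,0,1],[0,0,-16,0,0,0,1],[0,0,-24,0,0,0,1],[0,0,-32,0,0,0,1],[0,0,-40,0,0,0,1]])

```text
time: 29.15
eef_pos: [0.5121, -0.0122, 0.2412]
tool_rot: [-1.013, -2.973, 0.0]
ft_force: [0.1, -0.4, -0.6]
grip_width: 1.001
grip_force: 0.0
```

>>> servo_tool(targets=[[0,0,-8,0,0,0,1],[0,0,-16,0,0,0,1],[0,0,-24,0,0,0,1],[0,0,-32,0,0,0,1],[0,0,-40,0,0,0,1]])

```text
time: 29.65
eef_pos: [0.5121, -0.0122, 0.2412]
tool_rot: [0.065, -3.14, -0.0]
ft_force: [0.2, 0.9, -0.0]
grip_width: 1.0
grip_force: 0.0
```

>>> servo_tool(targets=[[0,0,-6,0,0,0,1],[0,0,-10,0,0,0,1],[0,0,-10,0,0,0,1],[0,0,-10,0,0,0,1],[0,0,-10,0,0,0,1]])

```text
time: 30.15
eef_pos: [0.5124, -0.0122, 0.2415]
tool_rot: [0.327, -3.124, -0.0]
ft_force: [-0.3, -0.2, -0.6]
grip_width: 1.0
grip_force: 0.0
```

```bash
python3 - <<'E'
from h import *
c=calibration("wrist"); im,d=get_image("wrist"); cv2.imwrite("pics/w11.png",im)
q=cloud(c,d).reshape(-1,3)
def blob(n,lo,hi,x,y,r):
    s=q[(q[:,2]>lo)&(q[:,2]<hi)&(np.hypot(q[:,0]-x,q[:,1]-y)<r)];print(n,len(s),((s.max(0)+s.min(0))/2).round(4),np.ptp(s,axis=0).round(3),s.mean(0).round(4))
blob("cap",.109,.118,.513,-.012,.03); blob("plate",.0525,.0575,.512,-.012,.07)
blob("bulb",.098,.106,.551,-.206,.03)
delta(.5515,-.2065,.0495,102.1);print(env.get_obs()["ft_force"])
E
```

```text
cap 758 [ 0.5123 -0.0129  0.1123] [0.024 0.023 0.007] [ 0.5115 -0.013   0.113 ]
plate 8265 [ 0.5109 -0.0145  0.055 ] [0.099 0.099 0.005] [ 0.5074 -0.0155  0.0551]
bulb 188 [ 0.5504 -0.2058  0.1013] [0.012 0.012 0.007] [ 0.5497 -0.2052  0.1014]
at [ 0.5124 -0.0122  0.2416] yaw_y 101.96 turn [ 0.01 -0.01 -0.14] shift [ 0.002  -0.1982  0.1921]
[-0.39107552  0.79241679  0.59012681]
```

View pics/w11.png

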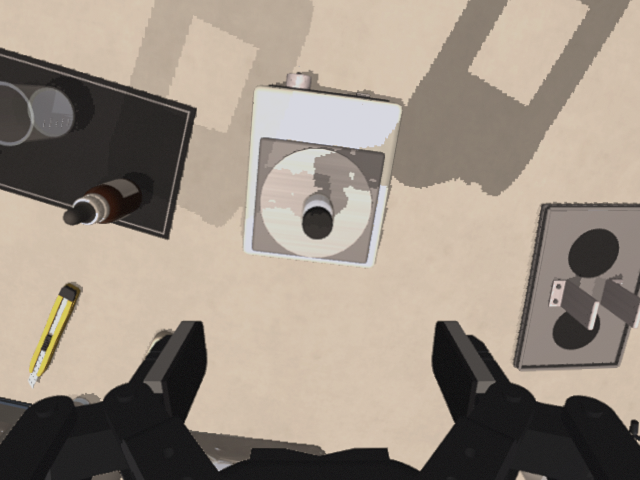

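The new vial stands at (318,220) on the plate, about 2 mm from its centre. The bottle at (110,200) and the beaker at (40,110) stand on the mat. The bottle goes back first.

>>> servo_tool(targets=[[0,0,0,0.0006,-0.04,0,1],[0,0,0,0.0012,-0.08,0,1],[0,0,0,0.0018,-0.12,0,1],[0,0,0,0.0024,-0.16,0,1],[0,0,0,0.003,-0.1975,0,1]], newtons=25)

```text
time: 30.7
eef_pos: [0.5508, -0.2078, 0.2417]
tool_rot: [-0.327, 3.124, -0.0]
ft_force: [0.6, -0.0, -0.3]
grip_width: 0.999
grip_force: 0.0
```

>>> servo_tool(targets=[[0,0,0,0,0,0,1],[0,0,0,0,0,0.02,1],[0,0,0,0,0,0.06,1],[0,0,0,0,0,0.1,1],[0,0,0,0,0,0.13,1]])

```text
time: 31.2
eef_pos: [0.5496, -0.2048, 0.1092]
tool_rot: [0.328, -3.123, -0.003]
ft_force: [0.0, -0.4, -0.7]
grip_width: 1.006
grip_force: 0.0
```

>>> servo_tool(targets=[[0,0,0,0,0,0.025,1],[0,0,0,0,0,0.045,1],[0,0,0,0,0,0.058,1],[0,0,0,0,0,0.0625,1],[0,0,0,0,0,0.0625,1]])

```text
time: 31.7
eef_pos: [0.5506, -0.2058, 0.0491]
tool_rot: [0.329, -3.124, -0.001]
ft_force: [0.6, 0.5, 0.6]
grip_width: 0.997
grip_force: 0.0
```

>>> servo_tool(targets=[[0,0,0,0,0,0,0],[0,0,0,0,0,0,0],[0,0,0,0,0,0,0],[0,0,0,0,0,0,0],[0,0,0,0,0,0,0]])

```text
time: 32.2
eef_pos: [0.5511, -0.2064, 0.0499]
tool_rot: [-0.329, 3.123, -0.001]
ft_force: [-0.1, -0.1, 2.8]
grip_width: 0.266
grip_force: 24.4
```

>>> servo_tool(targets=[[0,0,0,0,0,0,0],[0,0,0,0,0,0,0],[0,0,0,0,0,0,0],[0,0,0,0,0,-0.005,0],[0,0,0,0,0,-0.01,0]])

```text
time: 32.7
eef_pos: [0.55, -0.2055, 0.0587]
tool_rot: [0.329, -3.123, -0.002]
ft_force: [0.1, -0.4, -1.8]
grip_width: 0.265
grip_force: 24.6
```

```bash
python3 - <<'E'
from h import *
delta(.509,.2908,.24,102.1); o=env.get_obs(); print(o["grip_width"],o["grip_force"],o["ft_force"])
E
```

```text
at [ 0.55   -0.2055  0.0587] yaw_y 102.03 turn [ 0.08 -0.07 -0.07] shift [-0.0631  0.4942 -0.1807]
0.2646094488793747 24.581414759159088 [ 0.08740568 -0.36637094 -1.84644779]
```

>>> servo_tool(targets=[[0,0,0,0,0,-0.025,0],[0,0,0,0,0,-0.065,0],[0,0,0,0,0,-0.11,0],[0,0,0,-0.002,0.015,-0.15,0],[0,0,0,-0.006,0.05,-0.18,0]])

```text
time: 33.2
eef_pos: [0.5467, -0.1577, 0.2423]
tool_rot: [-0.324, 3.122, -0.004]
ft_force: [1.5, 0.1, -0.6]
grip_width: 0.261
grip_force: 24.8
```

>>> servo_tool(targets=[[0,0,0,-0.006,0.0445,0,0],[0,0,0,-0.0115,0.089,0,0],[0,0,0,-0.017,0.1335,0,0],[0,0,0,-0.023,0.178,0,0],[0,0,0,-0.0285,0.2225,0,0]])

```text
time: 33.7
eef_pos: [0.5269, 0.0695, 0.2392]
tool_rot: [0.329, -3.124, -0.0]
ft_force: [1.0, 0.9, -1.6]
grip_width: 0.265
grip_force: 24.8
```

>>> servo_tool(targets=[[0,0,0,-0.006,0.0445,0,0],[0,0,0,-0.0115,0.089,0,0],[0,0,0,-0.017,0.1335,0,0],[0,0,0,-0.023,0.178,0,0],[0,0,0,-0.0285,0.2225,0,0]])

```text
time: 34.2
eef_pos: [0.5084, 0.293, 0.2391]
tool_rot: [0.329, -3.124, 0.0]
ft_force: [0.6, -0.4, -1.3]
grip_width: 0.263
grip_force: 24.8
```

>>> servo_tool(targets=[[0,0,0,0,0,0,0],[0,0,0,0,0,0.02,0],[0,0,0,0,0,0.06,0],[0,0,0,0,0,0.1,0],[0,0,0,0,0,0.14,0]])

```text
time: 34.7
eef_pos: [0.5089, 0.2906, 0.0979]
tool_rot: [-0.329, 3.124, -0.0]
ft_force: [0.5, -0.6, -1.4]
grip_width: 0.266
grip_force: 24.9
```

>>> servo_tool(targets=[[0,0,0,0,0,0.02,0],[0,0,0,0,0,0.033,0],[0,0,0,0,0,0.038,0],[0,0,0,0,0,0.04,0],[0,0,0,0,0,0.04,0]])

```text
time: 35.2
eef_pos: [0.5101, 0.2914, 0.0604]
tool_rot: [-0.329, 3.122, 0.001]
ft_force: [-0.2, 0.3, -0.8]
grip_width: 0.266
grip_force: 24.9
```

```bash
python3 - <<'E'
from h import *
delta(.509,.2908,.0555,102.1); o=env.get_obs(); print(o["grip_width"],o["grip_force"],o["ft_force"])
E
```

```text
at [0.5101 0.2914 0.0604] yaw_y 102.02 turn [ 0.01  0.11 -0.08] shift [ 0.0012 -0.0003  0.0049]
0.2655241444452366 24.855829775333405 [-0.19568953  0.34472305 -0.83738632]
```

>>> servo_tool(targets=[[0,0,0,0,0,0.002,0],[0,0,0,0,0,0.003,0],[0,0,0,0,0,0.004,0],[0,0,0,0,0,0.0048,0],[0,0,0,0,0,0.0048,0]])

```text
time: 35.7
eef_pos: [0.5104, 0.2915, 0.0558]
tool_rot: [-0.329, 3.122, 0.001]
ft_force: [-0.1, -0.4, 5.1]
grip_width: 0.268
grip_force: 25.5
```

>>> servo_tool(targets=[[0,0,0,0,0,0,0.5],[0,0,0,0,0,0,1],[0,0,0,0,0,0,1],[0,0,0,0,0,0,1],[0,0,0,0,0,-0.005,1]])

```text
time: 36.2
eef_pos: [0.5085, 0.291, 0.0587]
tool_rot: [0.329, -3.123, 0.001]
ft_force: [0.6, 0.4, 0.2]
grip_width: 0.996
grip_force: 0.0
```

>>> servo_tool(targets=[[0,0,0,0,0,-0.03,1],[0,0,0,0,0,-0.075,1],[0,0,0,0,0,-0.12,1],[0,0,0,0,0,-0.16,1],[0,0,0,0.01,-0.04,-0.175,1]])

```text
time: 36.7
eef_pos: [0.5098, 0.2533, 0.2403]
tool_rot: [-0.335, 3.115, 0.004]
ft_force: [0.5, -0.7, 1.0]
grip_width: 1.001
grip_force: 0.0
```

>>> servo_tool(targets=[[0,0,0,0.0113,-0.043,0,1],[0,0,0,0.0226,-0.086,0,1],[0,0,0,0.0339,-0.129,0,1],[0,0,0,0.0452,-0.172,0,1],[0,0,0,0.0565,-0.215,0,1]])

```text
time: 37.2
eef_pos: [0.4969, 0.0263, 0.235]
tool_rot: [-0.329, 3.123, -0.0]
ft_force: [1.0, 0.1, 0.2]
grip_width: 1.001
grip_force: 0.0
```

>>> servo_tool(targets=[[0,0,0,0.0113,-0.043,0,1],[0,0,0,0.0226,-0.086,0,1],[0,0,0,0.0339,-0.129,0,1],[0,0,0,0.0452,-0.172,0,1],[0,0,0,0.0565,-0.215,0,1]])

```text
time: 37.7
eef_pos: [0.4865, -0.1959, 0.235]
tool_rot: [-0.329, 3.124, -0.001]
ft_force: [1.1, -0.3, -0.2]
grip_width: 0.999
grip_force: 0.0
```

>>> servo_tool(targets=[[0,0,0,0.0113,-0.043,0,1],[0,0,0,0.0228,-0.086,0,1],[0,0,0,0.0228,-0.086,0.03,1],[0,0,0,0.0228,-0.086,0.06,1],[0,0,0,0.0228,-0.086,0.07,1]])

```text
time: 38.2
eef_pos: [0.4806, -0.282, 0.1613]
tool_rot: [0.327, -3.121, -0.006]
ft_force: [-1.0, 0.4, 0.0]
grip_width: 1.0
grip_force: 0.0
```

```bash
python3 - <<'E'
from h import *
c=calibration("wrist"); im,d=get_image("wrist"); cv2.imwrite("pics/w12.png",im)
q=cloud(c,d).reshape(-1,3)
def blob(q,n,lo,hi,x,y,r):
    s=q[(q[:,2]>lo)&(q[:,2]<hi)&(np.hypot(q[:,0]-x,q[:,1]-y)<r)];print(n,len(s),((s.max(0)+s.min(0))/2).round(4),np.ptp(s,axis=0).round(3))
blob(q,"rim",.063,.071,.4825,-.283,.045)
blob(q,"old",.054,.063,.543,-.363,.03)
ct=calibration("top"); im,d=get_image("top"); q=cloud(ct,d).reshape(-1,3); blob(q,"bulb tray",.095,.115,.509,.29,.03)
delta(.4825,-.283,.037,102.1);print(env.get_obs()["ft_force"])
E
```

```text
rim 1132 [ 0.4843 -0.2842  0.0668] [0.052 0.052 0.008]
old 830 [ 0.5417 -0.364   0.0581] [0.024 0.023 0.008]
bulb tray 32 [0.5119 0.2917 0.1038] [0.012 0.012 0.017]
at [ 0.4815 -0.282   0.163 ] yaw_y 102.03 turn [ 0.17 -0.12 -0.07] shift [-0.001  -0.0015  0.126 ]
[0.46956826 0.71019508 0.73539042]
```

>>> servo_tool(targets=[[0,0,0,0,0,0.03,1],[0,0,0,0,0,0.07,1],[0,0,0,0,0,0.11,1],[0,0,0,0,0,0.124,1],[0,0,0,0,0,0.127,1]], newtons=20)

```text
time: 38.8
eef_pos: [0.4823, -0.2824, 0.0371]
tool_rot: [0.33, -3.123, -0.002]
ft_force: [-0.7, -0.1, -0.7]
grip_width: 1.0
grip_force: 0.0
```

>>> servo_tool(targets=[[0,0,0,0,0,0,1],[0,0,0,0,0,0,0],[0,0,0,0,0,0,0],[0,0,0,0,0,0,0],[0,0,0,0,0,0,0]])

```text
time: 39.3
eef_pos: [0.4836, -0.284, 0.0393]
tool_rot: [-0.329, 3.122, -0.004]
ft_force: [-0.3, -1.0, 5.7]
grip_width: 0.594
grip_force: 20.0
```

>>> servo_tool(targets=[[0,0,0,0,0,0,0],[0,0,0,0,0,0,0],[0,0,0,0,0,0,0],[0,0,0,0,0,-0.005,0],[0,0,0,0,0,-0.01,0]])

```text
time: 39.8
eef_pos: [0.4824, -0.283, 0.048]
tool_rot: [-0.329, 3.124, -0.0]
ft_force: [1.0, -0.5, -0.7]
grip_width: 0.593
grip_force: 21.0
```

```bash
python3 - <<'E'
from h import *
delta(.6003,.3113,.24,102.1); o=env.get_obs(); print(o["grip_width"],o["grip_force"],o["ft_force"])
E
```

```text
at [ 0.4824 -0.283   0.048 ] yaw_y 102.02 turn [-0.01  0.   -0.08] shift [-0.2391  0.5567 -0.192 ]
0.5925679311939621 21.023314555641264 [ 0.97927047 -0.4613139  -0.731863  ]
```

>>> servo_tool(targets=[[0,0,0,0,0,-0.025,0],[0,0,0,0,0,-0.065,0],[0,0,0,0,0,-0.11,0],[0,0,0,-0.006,0.014,-0.15,0],[0,0,0,-0.02,0.046,-0.19,0]])

```text
time: 40.3
eef_pos: [0.4918, -0.2371, 0.2377]
tool_rot: [-0.324, 3.124, -0.003]
ft_force: [1.1, -0.3, -0.4]
grip_width: 0.592
grip_force: 21.2
```

>>> servo_tool(targets=[[0,0,0,-0.0185,0.043,0,0],[0,0,0,-0.037,0.086,0,0],[0,0,0,-0.0555,0.129,0,0],[0,0,0,-0.074,0.172,0,0],[0,0,0,-0.0925,0.215,0,0]])

```text
time: 40.8
eef_pos: [0.5376, -0.0044, 0.2357]
tool_rot: [-0.329, 3.124, -0.0]
ft_force: [-0.0, 1.0, -0.9]
grip_width: 0.591
grip_force: 21.2
```

>>> servo_tool(targets=[[0,0,0,-0.0185,0.043,0,0],[0,0,0,-0.037,0.086,0,0],[0,0,0,-0.0555,0.129,0,0],[0,0,0,-0.074,0.172,0,0],[0,0,0,-0.0925,0.215,0,0]])

```text
time: 41.3
eef_pos: [0.5833, 0.2253, 0.2355]
tool_rot: [-0.329, 3.124, -0.0]
ft_force: [1.8, 0.6, -1.1]
grip_width: 0.591
grip_force: 21.2
```

>>> servo_tool(targets=[[0,0,0,-0.0185,0.043,0,0],[0,0,0,-0.034,0.081,0,0],[0,0,0,-0.034,0.081,0,0],[0,0,0,-0.034,0.081,0.03,0],[0,0,0,-0.034,0.081,0.07,0]])

```text
time: 41.8
eef_pos: [0.6015, 0.3103, 0.1675]
tool_rot: [-0.33, 3.118, 0.001]
ft_force: [0.9, 0.3, -0.4]
grip_width: 0.589
grip_force: 21.2
```

>>> servo_tool(targets=[[0,0,0,0,0,0.04,0],[0,0,0,0,0,0.08,0],[0,0,0,0,0,0.105,0],[0,0,0,0,0,0.115,0],[0,0,0,0,0,0.12,0]])

```text
time: 42.3
eef_pos: [0.5999, 0.3089, 0.0455]
tool_rot: [0.329, -3.124, 0.001]
ft_force: [-3.3, -3.7, 14.8]
grip_width: 0.591
grip_force: 22.5
```

```bash
python3 - <<'E'
from h import *
delta(.6003,.3113,.044,102.1); o=env.get_obs(); print(o["grip_width"],o["grip_force"],o["ft_force"])
E
```

```text
at [0.5999 0.3089 0.0455] yaw_y 102.01 turn [-0.04 -0.03 -0.09] shift [-0.0009  0.0023  0.0015]
0.5905481908942942 22.480239775031805 [-3.25373823 -3.6927524  14.75002046]
```

The contact height fits the grip (.0373 + .008 = .0453). I'll ease up 1 mm, release and retreat.

>>> servo_tool(targets=[[0,0,0,0,0.001,-0.0005,0],[0,0,0,0,0.001,-0.001,0],[0,0,0,0,0.001,-0.001,0],[0,0,0,0,0.001,-0.001,0.7],[0,0,0,0,0.001,-0.001,1]])

```text
time: 42.8
eef_pos: [0.5998, 0.3107, 0.0466]
tool_rot: [-0.329, 3.124, 0.0]
ft_force: [0.3, -0.4, -0.1]
grip_width: 0.846
grip_force: 0.0
```

>>> servo_tool(targets=[[0,0,0,0,0,0,1],[0,0,0,0,0,0,1],[0,0,0,0,0,-0.01,1],[0,0,0,0,0,-0.03,1],[0,0,0,0,0,-0.06,1]])

```text
time: 43.3
eef_pos: [0.5982, 0.3101, 0.1053]
tool_rot: [0.329, -3.121, 0.001]
ft_force: [0.1, -0.3, 0.7]
grip_width: 0.999
grip_force: 0.0
```

>>> servo_tool(targets=[[0,0,0,0,0,-0.04,1],[0,0,0,0,0,-0.08,1],[0,0,0,0,0,-0.12,1],[0,0,0,0,0,-0.15,1],[0,0,0,0,0,-0.15,1]])

```text
time: 43.8
eef_pos: [0.6022, 0.3116, 0.2639]
tool_rot: [-0.328, 3.113, 0.004]
ft_force: [0.2, 1.0, -0.2]
grip_width: 0.998
grip_force: 0.0
```

>>> servo_tool(targets=[[0,0,0,0.04,0,0,1],[0,0,0,0.08,0,0,1],[0,0,0,0.12,0,0,1],[0,0,0,0.12,0,0,1],[0,0,0,0.12,0,0,1]])

```text
time: 44.3
eef_pos: [0.4817, 0.2856, 0.2564]
tool_rot: [-0.33, 3.123, 0.0]
ft_force: [0.4, 1.1, 1.0]
grip_width: 1.004
grip_force: 0.0
```

```bash
python3 - <<'E'
from h import *
def blob(q,n,lo,hi,x,y,r):
    s=q[(q[:,2]>lo)&(q[:,2]<hi)&(np.hypot(q[:,0]-x,q[:,1]-y)<r)];print(n,len(s),((s.max(0)+s.min(0))/2).round(4) if len(s) else "",np.ptp(s,axis=0).round(3) if len(s) else "")
def all_(q):
    blob(q,"rim",.071,.08,.602,.311,.04); blob(q,"bulb",.098,.115,.509,.29,.03); blob(q,"new",.109,.118,.512,-.0125,.03); blob(q,"old",.054,.063,.542,-.364,.03)
c=calibration("wrist"); im,d=get_image("wrist"); cv2.imwrite("pics/w14.png",im); all_(cloud(c,d).reshape(-1,3))
c=calibration("top"); im,d=get_image("top"); all_(cloud(c,d).reshape(-1,3))
f=np.load("top0.npz"); print("start"); all_(cloud({k:f[k] for k in("K","k1","rvec","tvec")},f["d"]).reshape(-1,3))
a=cv2.absdiff(f["im"],im).max(2)
for n,(x0,y0,x1,y1) in dict(timer=(388,165,422,200),cutter=(440,150,478,215),spot=(115,250,178,305)).items(): print(n,(a[y0:y1,x0:x1]>40).sum())
print(env.get_obs()["ft_force"],env.get_obs()["time"])
E
```

```text
rim 461 [0.6008 0.3108 0.0741] [0.051 0.051 0.006]
bulb 226 [0.509  0.2906 0.1043] [0.012 0.013 0.012]
new 0  
old 0  
rim 83 [0.6053 0.312  0.0749] [0.051 0.051 0.008]
bulb 0  
new 81 [ 0.5152 -0.0113  0.1126] [0.02  0.023 0.006]
old 74 [ 0.5449 -0.3621  0.0583] [0.022 0.022 0.008]
start
rim 83 [0.6054 0.3143 0.075 ] [0.05  0.05  0.007]
bulb 31 [0.5119 0.2918 0.1056] [0.012 0.013 0.013]
new 79 [ 0.5062 -0.0099  0.1127] [0.02  0.021 0.007]
old 0  
timer 0
cutter 0
spot 3383
[-0.88092624 -0.16651201 -0.2289269 ] 44.4
```

View pics/w14.png

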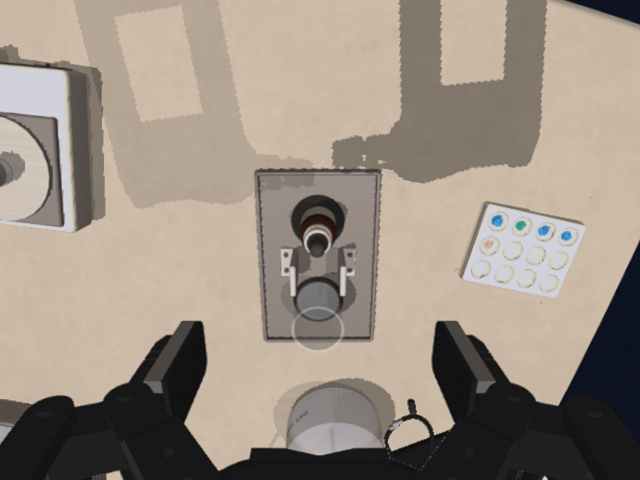

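The last view shows the bottle at (320,220) and the beaker rim at (318,328), both upright on their seats. Depth puts the beaker about 2 mm from its start, and the bottle shows no shift (within about 1–2 mm). The spot plate at (523,248) is in its place; the difference flagged there in the top view is the arm covering it. Handing in.

```bash
python3 -c "
from h import *
print(env.close_job())"
```

```text
the job is handed in; nothing more can be done
None
```

I handed the job in at about 44 s; it returned no verdict. By depth check, the new vial stands about 2 mm from the plate's centre, the old vial is on the mat, the bottle and beaker are back on their seats within about 2 mm, and the timer, cutter and spot plate look undisturbed.

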